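# Fetch the dilator from behind the vial holder and the handle

### The job

The steel dilator lies at the back of the white storage bay, behind the amber glass vial holder and the blue container handle. First stand both of these aside, upright, on the green mat, then lay the dilator flat in the instrument pan, and only then stand the vial holder back in the middle of the orange pad and the handle back in the middle of the blue pad. Set the glass down gently without dropping it or tipping it over, and leave the trocar sleeve standing where it is.

Things in the scene. Friction and masses are not known exactly. Their poses are not given: they have to be found in the camera images.
- vial_holder: amber glass vial holder, an upright round block: white foot 60 mm across and 8 mm high, amber glass body 52 mm across from 8 to 90 mm height, grey cap 20 mm across on top, 106 mm high in all; about 250 g. Stands on the orange pad. Origin: centre of its underside, z up along its axis. Grasp the glass body from above across any diameter, pads 50 to 85 mm above its underside.
- blue_handle: blue plastic container handle standing as an arch on the blue pad: level top bar 70 mm long (own x), 20 mm wide (own y), 82 to 100 mm above the underside, a leg at each end with a foot 36 mm wide along y; about 150 g. Origin: centre of its footprint at the underside, z up. Grasp the top bar from above, closing along its own y.
- dilator: double-ended steel dilator, 150 mm long along its own y: a grip block in the middle, 40 mm long (y), 16 mm wide (x) and 14 mm high, with a round rod 10 mm thick out of each end, rounded at the tips; about 120 g. Lies on the floor of the bay 50 mm behind the row of pads. Origin: centre of the block's underside, z up. Grasp the block from above, closing along its own x.
- amber_pad: orange round pad, the home of the vial holder: 80 mm across, 2 mm thick, fixed on the floor of the bay. Origin: centre of its underside (6 mm above the bench); its top is 2 mm higher.
- blue_pad: blue round pad, the home of the blue handle: 80 mm across, 2 mm thick, fixed on the floor of the bay. Origin: centre of its underside (6 mm above the bench); its top is 2 mm higher.
- bay: white storage bay, fixed on the bench, open to the front (its own -x, towards the robot): floor 6 mm thick, 55 mm before to 115 mm behind the origin, 125 mm to either side; grey rear wall 6 mm thick, top 30 mm above the bench; side walls 6 mm thick, tops 18 mm above it. Origin: on the bench between the two pads, which lie at its own +y and -y in either order.
- mat: green mat, the side area: 230 mm along its own x, 120 mm along its own y, 3 mm thick, fixed flat on the bench on one side of the bay. Origin: centre of its underside, at bench height.
- pan: open steel instrument pan with a grey floor liner, fixed on the bench on the other side of the bay: 230 mm along its own x, 120 mm along its own y, 28 mm high outside, walls and floor 3 mm. Origin: centre of its underside, at bench height.
- trocar_sleeve: chrome trocar sleeve standing on its head beyond the mat or the pan, to be left alone: dark head 48 mm across and 32 mm high below with a short side port, bright tube 18 mm thick above, 110 mm high in all. Loose. Origin: centre of its underside, z up.
Things that resemble listed ones, but are neither listed nor needed, are in the scene too. Leave any red look-alike of the dilator alone.

How it is judged:
On the way, in this order (a step that is already met when the one before it is completed fails the run):
1. vial holder and blue handle both stand upright, released, on the green mat, the dilator not yet moved from its place (x of vial_holder in the frame of mat between -0.11 and 0.11 m and y of vial_holder in the frame of mat between -0.055 and 0.055 m and z of vial_holder in the frame of mat between -0.002 and 0.01 m and angle between each of vial_holder, blue_handle's own z axis and vertical below 0.15 rad and linear speed of each of vial_holder, blue_handle below 0.02 m/s and contact force between the fingers and vial_holder below 0.1 N and x of blue_handle in the frame of mat between -0.11 and 0.11 m and y of blue_handle in the frame of mat between -0.055 and 0.055 m and z of blue_handle in the frame of mat between -0.002 and 0.01 m and contact force between the fingers and blue_handle below 0.1 N and distance of dilator from where it was at the start of the episode below 0.03 m), for 0.2 s.
2. the dilator lies flat, released, in the pan while both others still stand on the mat (x of dilator in the frame of pan between -0.1 and 0.1 m and y of dilator in the frame of pan between -0.052 and 0.052 m and z of dilator in the frame of pan between -0.002 and 0.02 m and linear speed of each of dilator, vial_holder, blue_handle below 0.02 m/s and contact force between the fingers and dilator below 0.1 N and angle between dilator's own y axis and vertical between 1.42 and 1.72 rad and x of vial_holder in the frame of mat between -0.11 and 0.11 m and y of vial_holder in the frame of mat between -0.055 and 0.055 m and z of vial_holder in the frame of mat between -0.002 and 0.01 m and angle between each of vial_holder, blue_handle's own z axis and vertical below 0.15 rad and contact force between the fingers and vial_holder below 0.1 N and x of blue_handle in the frame of mat between -0.11 and 0.11 m and y of blue_handle in the frame of mat between -0.055 and 0.055 m and z of blue_handle in the frame of mat between -0.002 and 0.01 m and contact force between the fingers and blue_handle below 0.1 N), for 0.2 s.
At the end, for the whole second after the job is handed in: The vial holder stands upright on the orange pad and the blue handle upright on the blue pad, each within 12 mm of the pad's centre; the dilator lies flat on the floor of the pan; all three are released and at rest (horizontal distance between vial_holder and amber_pad below 0.012 m and z of vial_holder in the frame of amber_pad below 0.008 m and angle between each of vial_holder, blue_handle's own z axis and vertical below 0.15 rad and linear speed of each of vial_holder, blue_handle, dilator below 0.02 m/s and contact force between the fingers and vial_holder below 0.1 N and horizontal distance between blue_handle and blue_pad below 0.012 m and z of blue_handle in the frame of blue_pad below 0.008 m and contact force between the fingers and blue_handle below 0.1 N and x of dilator in the frame of pan between -0.1 and 0.1 m and y of dilator in the frame of pan between -0.052 and 0.052 m and z of dilator in the frame of pan between -0.002 and 0.02 m and contact force between the fingers and dilator below 0.1 N and angle between dilator's own y axis and vertical between 1.42 and 1.72 rad); the robot touches nothing.
It fails at once if the vial holder is tipped over (angle between vial_holder's own z axis and vertical above 0.6 rad).
It fails at once if the vial holder is dropped (it falls free of the fingers faster than 0.45 m/s, a drop of about 10 mm) (contact force between the fingers and vial_holder below 0.05 N and linear speed of vial_holder above 0.45 m/s).
It fails at once if the trocar sleeve is shifted by more than 30 mm or knocked over (distance of trocar_sleeve from where it was at the start of the episode above 0.03 m or angle between trocar_sleeve's own z axis and vertical above 0.5 rad).
It also fails if it takes over 128 s, if anything falls off the work surface, if the arm or the gripper's body presses on something with over 40 N, if the wrist force passes 120 N, or if a joint passes its speed limit or range.

### The arm

A 6-joint arm with a two-finger parallel gripper is mounted at the origin on the work surface. World frame = base frame: x ahead of the robot, y to its left, z up, the work surface at z = 0. Lengths are in m, angles in rad, forces in N, time in s.
With the tool pointing down it reaches from about 0.275 to 0.725 m from the base axis. Payload 15.9 kg.
Tool frame: the origin (TCP) lies midway between the tips of the shut fingers; the grasp point (between the pads) lies 19 mm behind it; z points along the fingers, y is the direction in which the jaws open and shut (so a half turn about z gives the same grasp; the last joint's range is limited). The gripper opens to 85 mm and grips with 20 to 120 N. Pads are 22 mm wide; open, the fingers measure 114 mm over their backs; the gripper's body (76 mm by 85 mm) begins 54 mm behind the grasp point. The pads swing forward as they close: fully open they stand 13 mm farther back than shut.
Start: joints at [1.228, 0.213, -0.034, 1.323, 0, 1.571], TCP at [0.168, 0.471, 0.231] pointing down, gripper open.
Joint ranges: [-2.98, 2.98], [-0.74, 1.72], [-1.14, 1.35], [-2.1, 2.04], [-1.57, 1.44], [-3.14, 3.14]. Speed limits (rad/s): [1.89, 1.89, 2.39, 2.57, 3.14, 3.14].

### API

Orientations are given as a unit quaternion [x, y, z, w].
In Python, from plant import manip gives the robot as it stands.
- The arm moves only by the shell command python3 -m crank 'ROWS' [FORCE]. ROWS is JSON, a list of rows, each a list of 5 numbers: the opening in per cent of the stroke, from 0 (shut) to 100 (fully open), then the shift along the tool's x, y, z in mm, then the turn about the tool's z in rad. In form: [[grip, x, y, z, spin], ...]. A call has 1 to 8 rows; each row shifts and turns the pose as measured when the row begins, along the tool's axes as they then stand; what a row does not reach is not made up. A row lasts 1/10 s, in which the tool goes at most 50 mm and 8.59 degrees, less where a joint would pass 70% of its speed; a pose out of reach is approached as far as the arm can. A call is refused whole if a number of a shift passes 50 or a number of a turn 0.15, either way. A call with a gripper value outside its range is refused whole. The fingers move at their own pace and stop on an object; FORCE is the grip in N (left out, the last holds). Time passes only in rows, so rows that do not move let the fingers close. It gives the time, the measured TCP pose, the force and the opening at its end, in the units of the state.
- manip.read_state(): the state, without advancing time (a new reading comes with each control period).
- manip.capture(name): name is "scene" or "top" or "wrist"; returns a dict with "image" (420x560x3 uint8, red, green, blue), "camera_matrix" (3x3 intrinsics, pixels), "R" (3x3) and "t" (3): a world point X has camera coordinates R X + t. Camera axes: x right, y down, z forward; pixel columns grow to the right and rows downward; lengths in m; the calibration is good to about 2 mm. A picture is of the moment at which its call begins. There is no depth.
- manip.finish_job(): hands the job in, once; it reports no verdict.
The state is a dict: "time_s": time; "joint_pos": joint angles; "qvel": joint speeds; "tau": joint torques, N m; "ee_pos": TCP position; "tcp_rot": TCP orientation; "contact_force": force on the tool from outside, world axes, zero at the start; "ft_torque": the same for the moment, N m; "grip_width": opening from 0.0 (shut) to 1.0 (fully open).
Only numpy, scipy, OpenCV 4.12 (cv2) and the standard library are available. Lean on these libraries where they do the work, as an engineer would, in place of code of your own. Each camera call takes 0.05 s, during which the arm holds its last target. There are 200 camera calls.

## Working session

There is one attempt and no reset: what is moved stays moved. The work goes in short steps, Python scripts to look and compute and a shell command to move; the robot and the scene stay as the last step left them, time stands still between calls to the robot, and variables do not carry over. Pictures are saved under pics/ and viewed, about 12 in all and at most 16, crops included, and the job is handed in when it is done.

```bash
ls; mkdir -p pics; python3 - <<'E'
from plant import manip
import cv2,numpy as np
for n in("scene","top"):
    c=manip.capture(n); cv2.imwrite(f"pics/{n}0.png",c["image"][:,:,::-1]); np.savez(f"{n}0.npz",**c)
    print(n,c["camera_matrix"].round(1).tolist(),c["R"].round(3).tolist(),c["t"].round(3).tolist())
print(manip.read_state())
E
```

```text
pics
scene [[485.9, 0.0, 281.7], [0.0, 485.9, 217.7], [0.0, 0.0, 1.0]] [[0.808, 0.59, 0.005], [0.437, -0.593, -0.677], [-0.396, 0.549, -0.736]] [-0.405, -0.217, 1.283]
top [[403.8, 0.0, 278.0], [0.0, 403.8, 205.8], [0.0, 0.0, 1.0]] [[-0.005, -1.0, -0.019], [-0.985, 0.008, -0.172], [0.172, 0.018, -0.985]] [0.007, 0.513, 1.041]
{'time_s': 0.1, 'joint_pos': array([ 1.22800193e+00,  2.13323102e-01, -3.49420156e-02,  1.32349649e+00,
        9.39496174e-06,  1.57078426e+00]), 'qvel': array([-0.00099173, -0.00072637,  0.00249082, -0.00127863,  0.00057131,
       -0.0002782 ]), 'tau': array([-1.01951293e-03, -6.87248969e+01,  4.87809384e+01,  1.21949959e-02,
       -6.05574360e-05,  4.65283406e-06]), 'ee_pos': array([0.16796239, 0.47064456, 0.23087914]), 'tcp_rot': array([ 1.70553278e-01,  9.85348338e-01, -4.74764799e-04, -8.69499567e-05]), 'contact_force': array([ 0.29515452, -0.40950132,  0.04567587]), 'ft_torque': array([ 0.0155664 , -0.00769283, -0.01350055]), 'grip_width': 0.9957225971703998}
```

View pics/scene0.png

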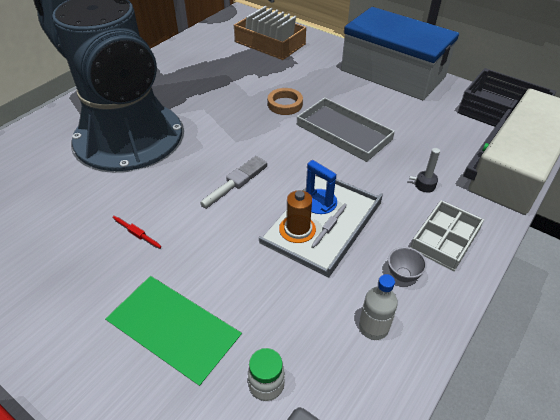

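View pics/top0.png

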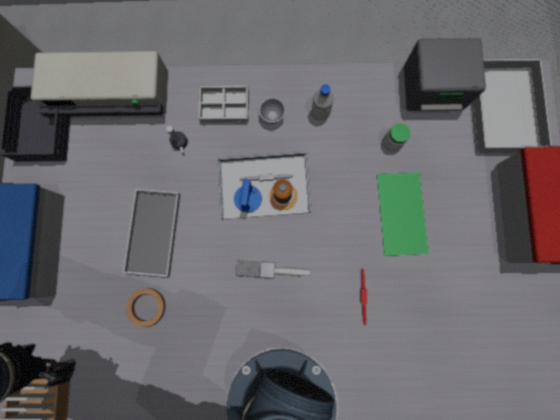

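```bash
cat > h.py <<'E'
import numpy as np,cv2
from scipy.optimize import least_squares
def ray(c,u,v):
    d=np.linalg.inv(c["camera_matrix"])@[u,v,1]; R=c["R"]; return -R.T@c["t"],R.T@d
def at(c,u,v,z):
    o,d=ray(c,u,v); return (o+d*(z-o[2])/d[2]).round(4)
def proj(c,X):
    p=c["camera_matrix"]@(c["R"]@np.array(X)+c["t"]); return (p[:2]/p[2]).round(1)
def tri(*obs):
    A=np.zeros((3,3));b=np.zeros(3)
    for c,u,v in obs:
        o,d=ray(c,u,v); d=d/np.linalg.norm(d); P=np.eye(3)-np.outer(d,d); A+=P;b+=P@o
    X=np.linalg.solve(A,b); return X.round(4),[ (proj(c,X)-[u,v]).round(1).tolist() for c,u,v in obs]
def load(n): return dict(np.load(n+".npz"))
def crop(c,x0,y0,x1,y1,k,f):
    im=cv2.resize(c["image"][y0:y1,x0:x1,::-1],None,fx=k,fy=k,interpolation=cv2.INTER_CUBIC)
    for x in range((x0+9)//10*10,x1,10): cv2.putText(im,str(x),((x-x0)*k,8),0,.3,(0,0,255));cv2.line(im,((x-x0)*k,10),((x-x0)*k,16),(0,0,255))
    for y in range((y0+9)//10*10,y1,10): cv2.putText(im,str(y),(0,(y-y0)*k+3),0,.3,(0,0,255));cv2.line(im,(20,(y-y0)*k),(26,(y-y0)*k),(0,0,255))
    cv2.imwrite("pics/"+f,im)
E
python3 - <<'E'
from h import *
t=load("top0");s=load("scene0")
crop(t,212,148,318,225,7,"tc.png"); crop(s,255,155,388,275,5,"sc.png")
for n,z,pts in(("mat",.003,[(377,173),(420,172),(428,254),(385,256)]),("pan",.028,[(134,191),(180,192),(170,276),(126,273)]),("bay",.006,[(219,158),(306,154),(310,213),(222,219)]),("trocar",.0,[(179,141)])):
    P=np.array([at(t,u,v,z) for u,v in pts]); print(n,P.tolist(),P.mean(0))
E
```

```text
mat [[0.612, -0.2755, 0.003], [0.6137, -0.3962, 0.003], [0.384, -0.4027, 0.003], [0.3793, -0.2861, 0.003]] [ 0.49725  -0.340125  0.003   ]
pan [[0.5611, 0.4023, 0.028], [0.5571, 0.2742, 0.028], [0.3287, 0.2926, 0.028], [0.3373, 0.4112, 0.028]] [0.44605  0.345075 0.028   ]
bay [[0.6598, 0.1719, 0.006], [0.6689, -0.0762, 0.006], [0.4989, -0.0844, 0.006], [0.484, 0.1601, 0.006]] [0.5779  0.04285 0.006  ]
trocar [[0.714, 0.2902, 0.0]] [0.714  0.2902 0.    ]
```

View pics/tc.png

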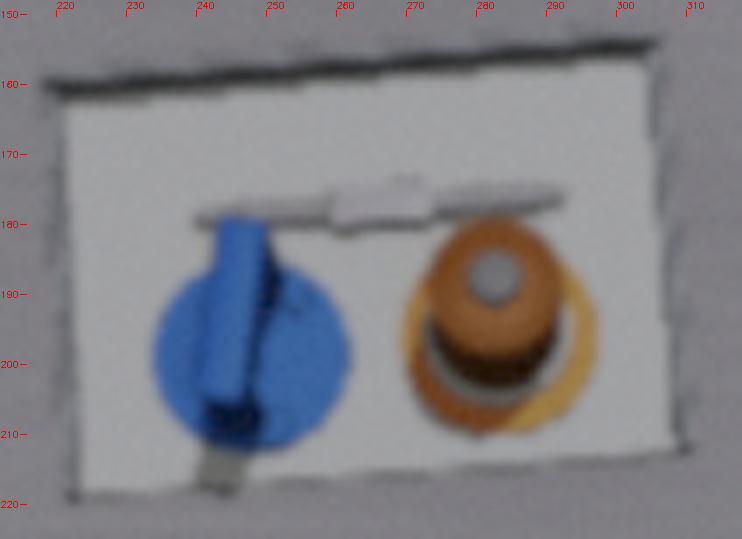

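View pics/sc.png

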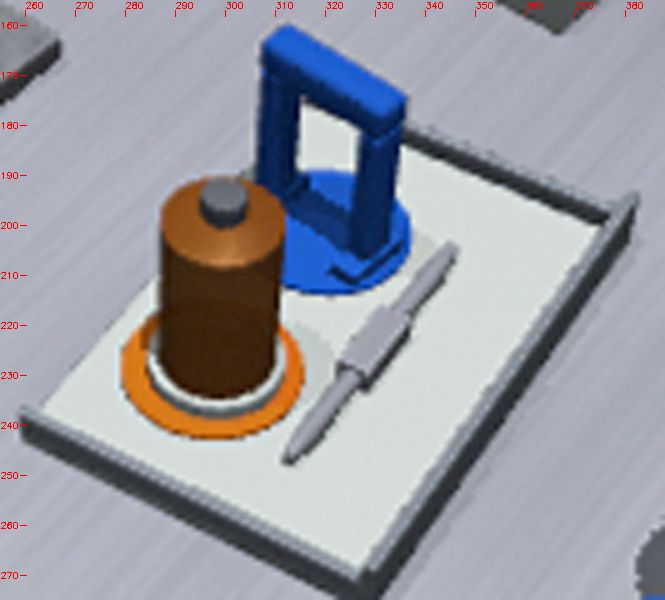

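```bash
python3 - <<'E'
from h import *
t=load("top0");s=load("scene0")
T=lambda x,y:(t,212+(x+.5)/7-.5,148+(y+.5)/7-.5); S=lambda x,y:(s,255+(x+.5)/5-.5,155+(y+.5)/5-.5)
for n,a,b,z in(("cap",(495,276),(223,192),.114),("bar",(236,312),(335,70),.108),("barfar",(243,221),(395,106),.108),("barnear",(223,402),(275,33),.108),("dil",(381,207),(374,340),.02),("orange",(500,338),(212,366),.008),("blue",(251,355),(330,233),.008)):
    print(n,tri(T(*a),S(*b)),at(*T(*a),z),at(*S(*b),z))
a=at(*T(200,223),.011);b=at(*T(562,194),.011);print("diltips",a,b,(a+b)/2,np.linalg.norm(a-b))
a=at(*S(290,460),.011);b=at(*S(453,248),.011);print("diltips",a,b,(a+b)/2,np.linalg.norm(a-b))
for p in((106,320),(152,278),(241,331),(200,381)): print("mat",at(s,*p,.003))
for p in((297,122),(325,101),(393,131),(371,157)): print("pan",at(s,*p,.028))
print("troc",at(s,424,186,0),at(s,434,150,.11))
E
```

```text
cap (array([ 0.5496, -0.0085,  0.1143]), [[-0.1, -0.1], [-0.2, 0.0]]) [ 0.5493 -0.0088  0.114 ] [ 0.5497 -0.008   0.114 ]
bar (array([0.5401, 0.0871, 0.1057]), [[-0.5, -0.5], [-0.9, 0.2]]) [0.5382 0.0857 0.108 ] [0.5425 0.0864 0.108 ]
barfar (array([0.5734, 0.0842, 0.1055]), [[-0.2, -0.2], [-0.4, 0.1]]) [0.5722 0.0834 0.108 ] [0.5752 0.0824 0.108 ]
barnear (array([0.5065, 0.0914, 0.1063]), [[-0.4, -0.5], [-0.8, 0.2]]) [0.5049 0.0901 0.108 ] [0.5086 0.0911 0.108 ]
dil (array([0.6003, 0.0378, 0.0172]), [[-0.2, -0.2], [-0.4, 0.1]]) [0.5989 0.0371 0.02  ] [0.602  0.0362 0.02  ]
orange (array([ 0.5481, -0.0094,  0.0083]), [[-0.2, -0.2], [-0.3, 0.1]]) [ 0.5477 -0.0099  0.008 ] [ 0.5484 -0.0087  0.008 ]
blue (array([0.5433, 0.0908, 0.0053]), [[-0.3, -0.4], [-0.6, 0.1]]) [0.5416 0.0896 0.008 ] [0.5455 0.0897 0.008 ]
diltips [0.5952 0.1102 0.011 ] [ 0.6057 -0.0352  0.011 ] [0.60045 0.0375  0.011  ] 0.14577863355101117
diltips [ 0.6061 -0.0346  0.011 ] [0.597  0.1122 0.011 ] [0.60155 0.0388  0.011  ] 0.14708177997291166
mat [ 0.3905 -0.4036  0.003 ]
mat [ 0.3894 -0.2862  0.003 ]
mat [ 0.6076 -0.2727  0.003 ]
mat [ 0.6118 -0.3875  0.003 ]
pan [0.3456 0.2811 0.028 ]
pan [0.3527 0.4063 0.028 ]
pan [0.5671 0.3971 0.028 ]
pan [0.5717 0.2724 0.028 ]
troc [ 0.7123  0.2855 -0.    ] [0.7105 0.2844 0.11  ]
```

```bash
cat > go.py <<'E'
import sys,numpy as np
from plant import manip
from scipy.spatial.transform import Rotation as Ro
s=manip.read_state();p=s["ee_pos"];R=Ro.from_quat(s["tcp_rot"]).as_matrix()
y=np.arctan2(R[1,1],R[0,1]);print("pos",p.round(4),"jawyaw",round(y,3),"tilt",R[:,2].round(3),"grip",round(s["grip_width"],3),"F",s["contact_force"].round(1),"q6",s["joint_pos"][5].round(2),"t",s["time_s"])
a=[float(v) for v in sys.argv[1:]]
if a:
    print("tool delta mm",(R.T@(np.array(a[:3])-p)*1000).round(1))
    if len(a)>3: print("spin",round((y-a[3]+np.pi/2)%np.pi-np.pi/2,3))
E
python3 go.py .5495 -.008 .20 1.228
```

```text
pos [0.168  0.4706 0.2309] jawyaw 1.228 tilt [-0.    -0.001 -1.   ] grip 0.996 F [ 0.3 -0.4  0. ] q6 1.57 t 0.1
tool delta mm [-520.2 -322.5   31.2]
spin 0.0
```

```bash
python3 -m crank '[[100,-40,-25,0,0],[100,-40,-25,0,0],[100,-40,-25,0,0],[100,-40,-25,0,0],[100,-40,-25,0,0],[100,-40,-25,0,0],[100,-40,-25,0,0]]' 30; python3 go.py .5495 -.008 .20 1.5
```

```text
time_s: 0.8
ee_pos: [0.3759, 0.206, 0.2288]
tcp_rot: [0.165, 0.986, -0.002, -0.001]
contact_force: [1.1, 0.6, 0.5]
grip_width: 1.0
pos [0.3759 0.206  0.2288] jawyaw 1.238 tilt [-0.002 -0.003 -1.   ] grip 1.0 F [1.1 0.6 0.5] q6 0.83 t 0.8
tool delta mm [-233.9 -145.5   29. ]
spin -0.262
```

```bash
python3 -m crank '[[100,-40,-25,0,0],[100,-40,-25,0,0],[100,-40,-25,0,0],[100,-40,-25,0,0],[100,-40,-25,0,0],[100,-30,-18,10,-0.12],[100,0,0,10,-0.11],[100,0,0,10,0]]'; python3 go.py .5495 -.008 .20 1.464
python3 - <<'E'
from h import *
from plant import manip
c=manip.capture("wrist");np.savez("w1.npz",**c);cv2.imwrite("pics/w1.png",c["image"][:,:,::-1])
for X in((.5495,-.008,.114),(.541,.087,.108),(.5435,.09,.008),(.548,-.0095,.008),(.601,.038,.02)):print(X,proj(c,X))
E
```

```text
time_s: 1.6
ee_pos: [0.554, -0.0212, 0.1965]
tcp_rot: [0.051, 0.999, -0.002, -0.001]
contact_force: [-0.1, 0.0, 0.4]
grip_width: 1.0
pos [ 0.554  -0.0212  0.1965] jawyaw 1.468 tilt [-0.003 -0.003 -1.   ] grip 1.0 F [-0.1  0.   0.4] q6 0.07 t 1.6
tool delta mm [ 5.8 12.6 -3.6]
spin 0.004
(0.5495, -0.008, 0.114) [301.6 210.4]
(0.541, 0.087, 0.108) [432.9 183.6]
(0.5435, 0.09, 0.008) [393.6 162.6]
(0.548, -0.0095, 0.008) [295.  176.9]
(0.601, 0.038, 0.02) [346.3 225.3]
```

View pics/w1.png

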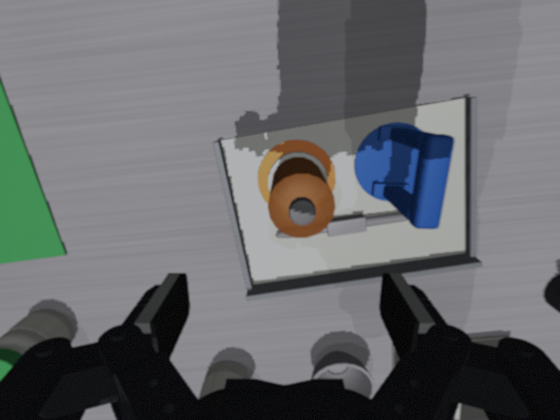

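The wrist view has the vial cap at (302,211), the bar at (433,181) and the dilator block at (347,225). All three agree with my triangulated points to within a few pixels, so I'll grasp the vial.

```bash
python3 -m crank '[[100,6,12,0,0],[100,0,1,0,0],[100,0,0,30,0],[100,0,0,30,0],[100,0,0,30,0],[100,0,0,0,0]]'; python3 go.py .5495 -.008 .050 1.464
```

```text
time_s: 2.25
ee_pos: [0.547, -0.0015, 0.1053]
tcp_rot: [0.056, 0.998, -0.002, -0.0]
contact_force: [0.0, -0.2, 0.5]
grip_width: 0.999
pos [ 0.547  -0.0015  0.1053] jawyaw 1.459 tilt [-0.001 -0.003 -1.   ] grip 0.999 F [ 0.  -0.2  0.5] q6 0.11 t 2.25
tool delta mm [-3.3 -6.  55.3]
spin -0.005
```

```bash
python3 -m crank '[[100,-3,-6,0,0],[100,0,0,0,0],[100,0,0,25,0],[100,0,0,25,0],[100,0,0,0,0],[100,0,0,0,0]]'; python3 go.py .5495 -.008 .050 1.464
```

```text
time_s: 2.85
ee_pos: [0.555, -0.0075, 0.0645]
tcp_rot: [0.056, 0.998, -0.001, 0.006]
contact_force: [0.8, 1.0, 0.3]
grip_width: 1.0
pos [ 0.555  -0.0075  0.0645] jawyaw 1.458 tilt [ 0.012 -0.003 -1.   ] grip 1.0 F [0.8 1.  0.3] q6 0.1 t 2.85
tool delta mm [ 5.6 -1.1 14.4]
spin -0.006
```

```bash
python3 -m crank '[[100,5,-1,5,0],[100,0,0,5,0],[100,0,0,0,0],[100,0,0,0,0]]'; python3 go.py .5495 -.008 .050 1.464
```

```text
time_s: 3.25
ee_pos: [0.5518, -0.008, 0.0578]
tcp_rot: [0.056, 0.998, -0.001, 0.008]
contact_force: [0.7, -0.2, -0.6]
grip_width: 1.002
pos [ 0.5518 -0.008   0.0578] jawyaw 1.458 tilt [ 0.017 -0.003 -1.   ] grip 1.002 F [ 0.7 -0.2 -0.6] q6 0.1 t 3.25
tool delta mm [ 2.4 -0.2  7.8]
spin -0.006
```

```bash
python3 -m crank '[[100,2,0,4,0],[100,0,0,0,0],[100,0,0,0,0]]'; python3 go.py .5495 -.008 .052; python3 -c "
from plant import manip
s=manip.read_state();print(s['joint_pos'].round(3),s['qvel'].round(3))"
```

```text
time_s: 3.55
ee_pos: [0.5499, -0.0078, 0.0538]
tcp_rot: [0.056, 0.998, -0.001, 0.009]
contact_force: [0.6, 0.8, 0.6]
grip_width: 0.998
pos [ 0.5499 -0.0078  0.0538] jawyaw 1.458 tilt [ 0.017 -0.003 -1.   ] grip 0.998 F [0.6 0.8 0.6] q6 0.1 t 3.55
tool delta mm [ 0.4 -0.3  1.8]
[-0.012  0.397 -0.247  0.91  -0.003  0.101] [ 0.002  0.003 -0.01  -0.002  0.001  0.001]
```

```bash
python3 -m crank '[[40,0,0,0,0],[40,0,0,0,0],[40,0,0,0,0],[40,0,0,0,0],[40,0,0,0,0],[40,0,0,0,0]]' 45; python3 go.py ;python3 -m crank '[[40,0,0,-10,0],[40,0,0,-20,0],[40,0,0,-30,0],[40,0,0,-30,0],[40,0,0,0,0],[40,0,0,0,0]]'; python3 go.py .45 -.33 .14 1.464
```

```text
time_s: 4.15
ee_pos: [0.5501, -0.0078, 0.054]
tcp_rot: [0.057, 0.998, -0.001, 0.009]
contact_force: [0.4, -0.4, -0.3]
grip_width: 0.593
pos [ 0.5501 -0.0078  0.054 ] jawyaw 1.458 tilt [ 0.017 -0.003 -1.   ] grip 0.593 F [ 0.4 -0.4 -0.3] q6 0.1 t 4.15
time_s: 4.75
ee_pos: [0.5468, -0.0074, 0.1484]
tcp_rot: [0.056, 0.998, -0.001, 0.007]
contact_force: [-0.5, 0.4, -3.9]
grip_width: 0.597
pos [ 0.5468 -0.0074  0.1484] jawyaw 1.458 tilt [ 0.014 -0.003 -1.   ] grip 0.597 F [-0.5  0.4 -3.9] q6 0.1 t 4.75
tool delta mm [  59.9 -331.4    8.1]
spin -0.006
```

```bash
python3 -m crank '[[40,3,-15,0,0],[40,6,-30,0,0],[40,7,-40,0,0],[40,8,-45,0,0],[40,8,-45,0,0],[40,8,-45,0,0],[40,7,-40,0,0],[40,6,-30,0,0]]'; python3 go.py .4425 -.34 .14 1.464
```

```text
time_s: 5.55
ee_pos: [0.4526, -0.2987, 0.1405]
tcp_rot: [0.053, 0.999, 0.0, 0.002]
contact_force: [0.5, 0.6, -2.4]
grip_width: 0.597
pos [ 0.4526 -0.2987  0.1405] jawyaw 1.464 tilt [ 0.004  0.    -1.   ] grip 0.597 F [ 0.5  0.6 -2.4] q6 -0.48 t 5.55
tool delta mm [  5.7 -42.1   0.4]
spin 0.0
```

```bash
python3 -m crank '[[40,3,-25,0,0],[40,0,-5,0,0],[40,0,0,0,0],[40,0,0,0,0]]'; python3 go.py .4425 -.34 .055 1.464;  python3 -m crank '[[40,0,0,20,0],[40,0,0,20,0],[40,0,0,15,0],[40,0,0,0,0],[40,0,0,0,0]]'; python3 go.py .4425 -.34 .049 1.464
```

```text
time_s: 5.95
ee_pos: [0.4406, -0.3329, 0.1365]
tcp_rot: [0.057, 0.998, 0.002, -0.001]
contact_force: [0.7, 1.1, -3.6]
grip_width: 0.59
pos [ 0.4406 -0.3329  0.1365] jawyaw 1.457 tilt [-0.002  0.004 -1.   ] grip 0.59 F [ 0.7  1.1 -3.6] q6 -0.53 t 5.95
tool delta mm [-2.9 -7.1 81.5]
spin -0.007
time_s: 6.45
ee_pos: [0.4415, -0.3279, 0.0798]
tcp_rot: [0.054, 0.999, 0.002, -0.001]
contact_force: [0.3, -0.3, -3.0]
grip_width: 0.594
pos [ 0.4415 -0.3279  0.0798] jawyaw 1.463 tilt [-0.002  0.005 -1.   ] grip 0.594 F [ 0.3 -0.3 -3. ] q6 -0.53 t 6.45
tool delta mm [ -2.4 -12.   30.8]
spin -0.001
```

```bash
python3 -m crank '[[40,-2,-10,0,0],[40,0,0,12,0],[40,0,0,10,0],[40,0,0,0,0],[40,0,0,0,0]]'; python3 go.py .4425 -.34 .049
```

```text
time_s: 6.95
ee_pos: [0.4436, -0.3388, 0.0578]
tcp_rot: [0.053, 0.999, 0.002, -0.0]
contact_force: [-1.1, -0.6, -2.6]
grip_width: 0.593
pos [ 0.4436 -0.3388  0.0578] jawyaw 1.464 tilt [-0.     0.003 -1.   ] grip 0.593 F [-1.1 -0.6 -2.6] q6 -0.55 t 6.95
tool delta mm [ 1.  -1.3  8.8]
```

```bash
python3 -m crank '[[40,0,0,4,0],[40,0,0,3,0],[40,0,0,0,0],[40,0,0,0,0]]'; python3 go.py .4425 -.34 .049
```

```text
time_s: 7.35
ee_pos: [0.4437, -0.3387, 0.0505]
tcp_rot: [0.053, 0.999, 0.002, -0.0]
contact_force: [1.2, -0.4, -2.9]
grip_width: 0.594
pos [ 0.4437 -0.3387  0.0505] jawyaw 1.464 tilt [-0.     0.003 -1.   ] grip 0.594 F [ 1.2 -0.4 -2.9] q6 -0.55 t 7.35
tool delta mm [ 1.  -1.4  1.5]
```

```bash
python3 -m crank '[[40,0,0,1.5,0],[40,0,0,0,0],[40,0,0,0,0]]'; python3 go.py;python3 -m crank '[[40,0,0,1,0],[40,0,0,0,0]]'; python3 go.py
```

```text
time_s: 7.65
ee_pos: [0.444, -0.3389, 0.0497]
tcp_rot: [0.053, 0.999, 0.001, 0.0]
contact_force: [0.7, -0.5, -3.0]
grip_width: 0.594
pos [ 0.444  -0.3389  0.0497] jawyaw 1.464 tilt [ 0.001  0.002 -1.   ] grip 0.594 F [ 0.7 -0.5 -3. ] q6 -0.55 t 7.65
time_s: 7.85
ee_pos: [0.4441, -0.3391, 0.0496]
tcp_rot: [0.053, 0.999, 0.001, 0.001]
contact_force: [0.0, -0.6, -4.2]
grip_width: 0.597
pos [ 0.4441 -0.3391  0.0496] jawyaw 1.464 tilt [ 0.001  0.002 -1.   ] grip 0.597 F [ 0.  -0.6 -4.2] q6 -0.55 t 7.85
```

```bash
python3 -m crank '[[40,0,0,2,0],[40,0,0,0,0]]'; python3 go.py;python3 -m crank '[[40,0,0,2,0],[40,0,0,0,0]]'; python3 go.py
```

```text
time_s: 8.05
ee_pos: [0.4444, -0.3393, 0.0498]
tcp_rot: [0.053, 0.999, 0.0, 0.001]
contact_force: [-1.1, 0.5, -3.8]
grip_width: 0.593
pos [ 0.4444 -0.3393  0.0498] jawyaw 1.464 tilt [ 0.003  0.001 -1.   ] grip 0.593 F [-1.1  0.5 -3.8] q6 -0.55 t 8.05
time_s: 8.25
ee_pos: [0.4447, -0.3397, 0.0495]
tcp_rot: [0.053, 0.999, -0.0, 0.002]
contact_force: [-0.5, -0.2, -2.4]
grip_width: 0.599
pos [ 0.4447 -0.3397  0.0495] jawyaw 1.464 tilt [ 0.004 -0.001 -1.   ] grip 0.599 F [-0.5 -0.2 -2.4] q6 -0.55 t 8.25
```

```bash
python3 -m crank '[[64,0,0,0,0],[64,0,0,0,0],[100,0,0,0,0],[100,0,0,0,0],[100,0,0,0,0]]'; python3 go.py
python3 - <<'E'
from h import *
from plant import manip
c=manip.capture("scene");np.savez("s2.npz",**c);crop(c,90,200,290,390,3,"s2.png")
E
```

```text
time_s: 8.75
ee_pos: [0.445, -0.3399, 0.049]
tcp_rot: [0.053, 0.999, -0.0, 0.002]
contact_force: [-0.7, -0.0, -1.3]
grip_width: 0.996
pos [ 0.445  -0.3399  0.049 ] jawyaw 1.464 tilt [ 0.005 -0.001 -1.   ] grip 0.996 F [-0.7 -0.  -1.3] q6 -0.55 t 8.75
```

View pics/s2.png

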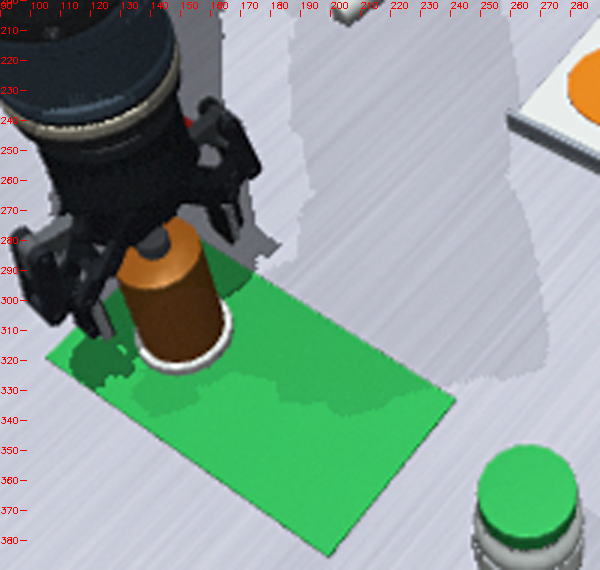

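The vial stands upright on the mat, with its foot near (152,313), and the fingers are open around it. Next is the handle.

```bash
python3 -m crank '[[100,0,0,-20,0],[100,0,0,-40,0],[100,0,0,-40,0],[100,0,0,-30,0],[100,0,0,0,0],[100,0,0,0,0]]'; python3 go.py .541 .087 .17 1.464
```

```text
time_s: 9.4
ee_pos: [0.4435, -0.3391, 0.1825]
tcp_rot: [0.053, 0.999, 0.0, 0.001]
contact_force: [-0.3, 1.3, -1.1]
grip_width: 1.001
pos [ 0.4435 -0.3391  0.1825] jawyaw 1.464 tilt [ 0.003  0.001 -1.   ] grip 1.001 F [-0.3  1.3 -1.1] q6 -0.55 t 9.4
tool delta mm [-51.7 434.1  13.1]
spin 0.0
```

```bash
python3 -m crank '[[100,-5,45,0,0],[100,-5,45,0,0],[100,-5,45,0,0],[100,-5,45,0,0],[100,-5,45,0,0],[100,-5,45,0,0],[100,-5,45,0,0],[100,-5,45,0,0]]'; python3 go.py .541 .087 .17 1.464
```

```text
time_s: 10.2
ee_pos: [0.52, 0.0228, 0.174]
tcp_rot: [0.058, 0.998, 0.001, -0.004]
contact_force: [0.2, -0.7, -0.3]
grip_width: 0.998
pos [0.52   0.0228 0.174 ] jawyaw 1.455 tilt [-0.007  0.002 -1.   ] grip 0.998 F [ 0.2 -0.7 -0.3] q6 0.16 t 10.2
tool delta mm [-13.4  66.2   4. ]
spin -0.009
```

```bash
python3 -m crank '[[100,-8,35,0,0],[100,0,8,0,0],[100,0,0,0,0],[100,0,0,0,0],[100,0,0,0,0]]'; python3 go.py .541 .087 .17 1.464
python3 - <<'E'
from h import *
from plant import manip
c=manip.capture("wrist");np.savez("w2.npz",**c);cv2.imwrite("pics/w2.png",c["image"][:,:,::-1])
for X in((.541,.087,.108),(.575,.0835,.108),(.507,.0905,.108),(.5435,.09,.008),(.548,-.0095,.008),(.601,.038,.02)):print(X,proj(c,X))
E
```

```text
time_s: 10.7
ee_pos: [0.5311, 0.07, 0.169]
tcp_rot: [0.055, 0.998, 0.0, -0.007]
contact_force: [0.1, -1.2, 0.4]
grip_width: 0.998
pos [0.5311 0.07   0.169 ] jawyaw 1.461 tilt [-0.014  0.001 -1.   ] grip 0.998 F [ 0.1 -1.2  0.4] q6 0.24 t 10.7
tool delta mm [-8.  18.  -1.1]
spin -0.003
(0.541, 0.087, 0.108) [310.5 241.1]
(0.575, 0.0835, 0.108) [309.8 286.6]
(0.507, 0.0905, 0.108) [311.4 191.2]
(0.5435, 0.09, 0.008) [305.9 202.7]
(0.548, -0.0095, 0.008) [203.9 218.1]
(0.601, 0.038, 0.02) [259. 268.]
```

View pics/w2.png

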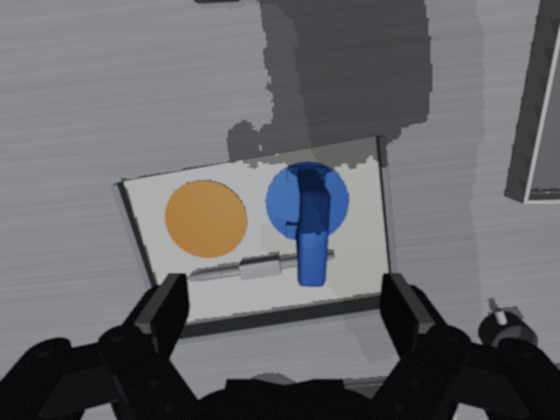

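```bash
python3 -m crank '[[100,-8,18,0,0],[100,0,0,10,0],[100,0,0,15,0],[100,0,0,0,0],[100,0,0,0,0]]'; python3 go.py .541 .088 .079 1.464
```

```text
time_s: 11.25
ee_pos: [0.5403, 0.082, 0.1432]
tcp_rot: [0.058, 0.998, -0.0, -0.007]
contact_force: [0.4, 0.2, 0.5]
grip_width: 0.999
pos [0.5403 0.082  0.1432] jawyaw 1.454 tilt [-0.013  0.001 -1.   ] grip 0.999 F [0.4 0.2 0.5] q6 0.27 t 11.25
tool delta mm [-0.9  6.1 64.1]
spin -0.01
```

```bash
python3 -m crank '[[100,-1,6,0,0],[100,0,0,20,0],[100,0,0,25,0],[100,0,0,10,0],[100,0,0,0,0],[100,0,0,0,0]]'; python3 go.py .541 .088 .079 1.464
```

```text
time_s: 11.85
ee_pos: [0.5435, 0.0882, 0.0907]
tcp_rot: [0.059, 0.998, 0.001, -0.004]
contact_force: [-0.1, -0.8, -0.2]
grip_width: 1.002
pos [0.5435 0.0882 0.0907] jawyaw 1.452 tilt [-0.008  0.002 -1.   ] grip 1.002 F [-0.1 -0.8 -0.2] q6 0.28 t 11.85
tool delta mm [ 2.4 -0.5 11.7]
spin -0.012
```

```bash
python3 -m crank '[[100,2,0,6,-0.01],[100,0,0,6,0],[100,0,0,0,0],[0,0,0,0,0],[0,0,0,0,0],[0,0,0,0,0],[0,0,0,0,0],[0,0,0,0,0]]' 45; python3 -m crank '[[0,0,0,0,0],[0,0,0,0,0],[0,0,0,0,0]]'; python3 go.py .541 .088 .079 1.464
```

```text
time_s: 12.65
ee_pos: [0.5431, 0.0887, 0.0808]
tcp_rot: [0.054, 0.999, 0.001, -0.002]
contact_force: [-0.3, 0.7, -1.1]
grip_width: 0.229
time_s: 12.95
ee_pos: [0.543, 0.0887, 0.0808]
tcp_rot: [0.054, 0.999, 0.001, -0.002]
contact_force: [-0.0, -1.0, 0.5]
grip_width: 0.226
pos [0.543  0.0887 0.0808] jawyaw 1.463 tilt [-0.004  0.002 -1.   ] grip 0.226 F [-0.  -1.   0.5] q6 0.27 t 12.95
tool delta mm [ 1.9 -0.9  1.8]
spin -0.001
```

```bash
python3 -m crank '[[0,0,0,-15,0],[0,0,0,-30,0],[0,0,0,-35,0],[0,0,0,-30,0],[0,0,0,0,0],[0,0,0,0,0]]'; python3 go.py .555 -.334 .18 1.464
```

```text
time_s: 13.55
ee_pos: [0.5419, 0.0882, 0.1928]
tcp_rot: [0.054, 0.999, 0.001, -0.004]
contact_force: [-0.4, -0.3, -2.7]
grip_width: 0.224
pos [0.5419 0.0882 0.1928] jawyaw 1.463 tilt [-0.009  0.002 -1.   ] grip 0.224 F [-0.4 -0.3 -2.7] q6 0.27 t 13.55
tool delta mm [ -58.7 -418.3   12. ]
spin -0.001
```

```bash
python3 -m crank '[[0,-5,-20,0,0],[0,-6,-40,0,0],[0,-6,-45,0,0],[0,-6,-45,0,0],[0,-6,-45,0,0],[0,-6,-45,0,0],[0,-6,-45,0,0],[0,-6,-45,0,0]]'; python3 go.py .555 -.334 .18 1.464
```

```text
time_s: 14.35
ee_pos: [0.5504, -0.2508, 0.1817]
tcp_rot: [0.049, 0.999, 0.002, -0.01]
contact_force: [1.5, 0.1, -1.2]
grip_width: 0.225
pos [ 0.5504 -0.2508  0.1817] jawyaw 1.472 tilt [-0.02   0.005 -1.   ] grip 0.225 F [ 1.5  0.1 -1.2] q6 -0.33 t 14.35
tool delta mm [-12.8 -82.4   1.2]
spin 0.008
```

```bash
python3 -m crank '[[0,-8,-40,0,0],[0,-4,-18,0,0],[0,0,0,0,0],[0,0,0,0,0],[0,0,0,0,0]]'; python3 go.py .555 -.334 .0758 1.464
```

```text
time_s: 14.85
ee_pos: [0.5529, -0.3163, 0.1735]
tcp_rot: [0.052, 0.999, 0.004, -0.014]
contact_force: [-0.1, 1.1, -0.7]
grip_width: 0.225
pos [ 0.5529 -0.3163  0.1735] jawyaw 1.466 tilt [-0.028  0.01  -1.   ] grip 0.225 F [-0.1  1.1 -0.7] q6 -0.41 t 14.85
tool delta mm [ -6.7 -18.   97.4]
spin 0.002
```

```bash
python3 -m crank '[[0,-4,-18,0,0],[0,0,0,20,0],[0,0,0,30,0],[0,0,0,20,0],[0,0,0,0,0],[0,0,0,0,0]]'; python3 go.py .555 -.334 .0758 1.464
```

```text
time_s: 15.45
ee_pos: [0.5544, -0.3275, 0.1023]
tcp_rot: [0.048, 0.999, 0.004, -0.014]
contact_force: [0.5, 0.1, -1.5]
grip_width: 0.226
pos [ 0.5544 -0.3275  0.1023] jawyaw 1.474 tilt [-0.028  0.01  -1.   ] grip 0.226 F [ 0.5  0.1 -1.5] q6 -0.43 t 15.45
tool delta mm [-2.  -6.6 26.4]
spin 0.01
```

```bash
python3 -m crank '[[0,0,-6,8,0],[0,0,0,10,0],[0,0,0,4,0],[0,0,0,0,0],[0,0,0,0,0]]'; python3 go.py .555 -.334 .0758; python3 -m crank '[[0,0,0,2,0],[0,0,0,0,0],[0,0,0,2,0],[0,0,0,0,0]]'; python3 go.py .555 -.334 .0758
```

```text
time_s: 15.95
ee_pos: [0.5547, -0.3337, 0.0815]
tcp_rot: [0.048, 0.999, 0.003, -0.012]
contact_force: [0.8, -0.3, -1.4]
grip_width: 0.225
pos [ 0.5547 -0.3337  0.0815] jawyaw 1.475 tilt [-0.024  0.008 -1.   ] grip 0.225 F [ 0.8 -0.3 -1.4] q6 -0.44 t 15.95
tool delta mm [-0.5 -0.3  5.7]
time_s: 16.35
ee_pos: [0.5549, -0.3339, 0.0779]
tcp_rot: [0.048, 0.999, 0.003, -0.012]
contact_force: [-0.1, 0.1, -1.5]
grip_width: 0.22
pos [ 0.5549 -0.3339  0.0779] jawyaw 1.475 tilt [-0.023  0.007 -1.   ] grip 0.22 F [-0.1  0.1 -1.5] q6 -0.44 t 16.35
tool delta mm [-0.2 -0.1  2.1]
```

```bash
python3 -m crank '[[0,0,0,1.5,0],[0,0,0,0,0],[0,0,0,1,0],[0,0,0,0,0]]'; python3 go.py; python3 -m crank '[[40,0,0,0,0],[50,0,0,0,0],[60,0,0,0,0],[60,0,0,0,0]]'; python3 -m crank '[[60,0,0,-15,0],[80,0,0,-40,0],[100,0,0,-45,0],[100,0,0,-30,0],[100,0,0,0,0],[100,0,0,0,0]]'; python3 go.py .601 .038 .15 .067
```

```text
time_s: 16.75
ee_pos: [0.5551, -0.3341, 0.0765]
tcp_rot: [0.048, 0.999, 0.003, -0.011]
contact_force: [-0.4, -0.2, -1.7]
grip_width: 0.224
pos [ 0.5551 -0.3341  0.0765] jawyaw 1.475 tilt [-0.022  0.006 -1.   ] grip 0.224 F [-0.4 -0.2 -1.7] q6 -0.44 t 16.75
time_s: 17.15
ee_pos: [0.5554, -0.3343, 0.0767]
tcp_rot: [0.048, 0.999, 0.002, -0.011]
contact_force: [0.1, -0.2, 0.4]
grip_width: 0.599
time_s: 17.75
ee_pos: [0.5573, -0.3344, 0.2098]
tcp_rot: [0.048, 0.999, 0.003, -0.012]
contact_force: [0.1, -0.4, -0.7]
grip_width: 1.003
pos [ 0.5573 -0.3344  0.2098] jawyaw 1.475 tilt [-0.024  0.008 -1.   ] grip 1.003 F [ 0.1 -0.4 -0.7] q6 -0.44 t 17.75
tool delta mm [ -9.4 374.6  61.6]
spin 1.408
```

Now I'll look at the mat from the wrist camera at this height and from the scene camera.

```bash
python3 - <<'E'
from h import *
from plant import manip
c=manip.capture("wrist");np.savez("w3.npz",**c)
s=manip.capture("scene");np.savez("s3.npz",**s)
a=cv2.resize(c["image"],(400,300));b=cv2.resize(s["image"][210:390,90:330],(400,300))
cv2.imwrite("pics/c3.png",np.hstack([a,b])[:,:,::-1])
E
```

```text
(no output)
```

View pics/c3.png

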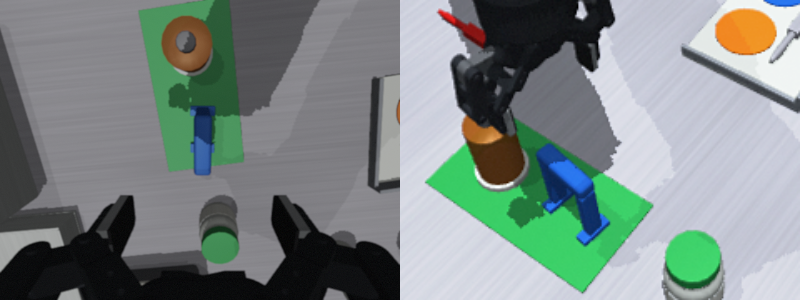

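Both objects stand upright on the mat: the vial at wrist-crop (186,45), the handle at (203,145). Next I'll fetch the dilator.

```bash
python3 -m crank '[[100,-3,45,0,0],[100,-3,45,0,0],[100,-3,45,0,0],[100,-3,45,0,0],[100,-3,45,0,0],[100,-3,45,0,0],[100,0,45,0,0],[100,0,30,0,0]]'; python3 -m crank '[[60,0,0,10,0.14],[60,0,0,10,0.14],[60,0,0,10,0.14],[60,0,0,0,0.14],[60,0,0,0,0.14],[60,0,0,0,0.14],[60,0,0,0,0.14],[60,0,0,0,0.14]]';python3 go.py .601 .038 .10 .067
```

```text
time_s: 18.65
ee_pos: [0.6044, 0.0164, 0.1993]
tcp_rot: [0.052, 0.998, 0.005, -0.02]
contact_force: [0.6, -1.1, 0.7]
grip_width: 0.998
time_s: 19.45
ee_pos: [0.5969, 0.0229, 0.1567]
tcp_rot: [0.588, 0.808, -0.013, -0.027]
contact_force: [0.2, -0.1, -0.2]
grip_width: 0.601
pos [0.5969 0.0229 0.1567] jawyaw 0.314 tilt [-0.058  0.011 -0.998] grip 0.601 F [ 0.2 -0.1 -0.2] q6 1.29 t 19.45
tool delta mm [11.5 11.5 56.5]
spin 0.247
```

```bash
python3 -m crank '[[50,11,11,0,0.12],[50,0,0,0,0.12],[50,0,0,0,0],[50,0,0,40,0],[50,0,0,0,0],[50,0,0,0,0]]';python3 go.py .601 .038 .06 .067
```

```text
time_s: 20.05
ee_pos: [0.5981, 0.0371, 0.1109]
tcp_rot: [0.682, 0.73, -0.019, -0.028]
contact_force: [0.0, 0.1, 0.3]
grip_width: 0.499
pos [0.5981 0.0371 0.1109] jawyaw 0.069 tilt [-0.066  0.011 -0.998] grip 0.499 F [0.  0.1 0.3] q6 1.56 t 20.05
tool delta mm [-0.1  6.3 50.6]
spin 0.002
```

```bash
python3 -m crank '[[50,0,-50,0,0],[50,0,-50,0,0],[50,0,0,0,0],[50,0,0,0,0]]';python3 go.py; python3 -m crank '[[50,0,15,0,0],[50,0,15,0,0],[50,0,15,0,0],[50,0,15,0,0],[50,0,15,0,0],[50,0,15,0,0],[50,0,0,0,0]]'; python3 go.py .601 .038 .06 .067
```

```text
time_s: 20.45
ee_pos: [0.4952, 0.0295, 0.1185]
tcp_rot: [0.68, 0.733, -0.02, -0.029]
contact_force: [0.3, 0.4, -0.2]
grip_width: 0.496
pos [0.4952 0.0295 0.1185] jawyaw 0.076 tilt [-0.07   0.01  -0.998] grip 0.496 F [ 0.3  0.4 -0.2] q6 1.55 t 20.45
time_s: 21.15
ee_pos: [0.5982, 0.0369, 0.1212]
tcp_rot: [0.677, 0.735, -0.015, -0.024]
contact_force: [-0.8, -0.5, -0.5]
grip_width: 0.503
pos [0.5982 0.0369 0.1212] jawyaw 0.083 tilt [-0.055  0.011 -0.998] grip 0.503 F [-0.8 -0.5 -0.5] q6 1.54 t 21.15
tool delta mm [-0.1  6.2 61. ]
spin 0.016
```

```bash
python3 -m crank '[[50,0,-50,0,0],[50,0,-50,0,0],[50,0,-50,0,0],[50,0,0,0,0],[50,0,0,0,0]]';python3 go.py; python3 -m crank '[[50,0,25,0,0],[50,0,25,0,0],[50,0,25,0,0],[50,0,25,0,0],[50,0,25,0,0],[50,0,25,0,0],[50,0,0,0,0]]'; python3 go.py .601 .038 .06 .067
```

```text
time_s: 21.65
ee_pos: [0.4458, 0.024, 0.129]
tcp_rot: [0.676, 0.736, -0.014, -0.024]
contact_force: [0.8, 0.1, 0.5]
grip_width: 0.498
pos [0.4458 0.024  0.129 ] jawyaw 0.086 tilt [-0.055  0.011 -0.998] grip 0.498 F [0.8 0.1 0.5] q6 1.53 t 21.65
time_s: 22.35
ee_pos: [0.6087, 0.0379, 0.1244]
tcp_rot: [0.675, 0.738, -0.011, -0.021]
contact_force: [-0.8, -0.6, -0.7]
grip_width: 0.501
pos [0.6087 0.0379 0.1244] jawyaw 0.089 tilt [-0.045  0.012 -0.999] grip 0.501 F [-0.8 -0.6 -0.7] q6 1.54 t 22.35
tool delta mm [-0.2 -4.8 64.7]
spin 0.022
```

```bash
python3 -m crank '[[50,0,-50,0,0],[50,0,-50,0,0],[50,0,-50,0,0],[50,0,0,0,0],[50,0,15,0,0.02],[50,0,15,0,0],[50,0,15,0,0],[50,0,15,0,0]]';python3 go.py; python3 -m crank '[[50,0,15,0,0],[50,0,15,0,0],[50,0,15,0,0],[50,0,15,0,0],[50,0,15,0,0],[50,0,15,0,0],[50,0,0,0,0],[50,0,0,0,0]]'; python3 go.py .601 .038 .06 .067
```

```text
time_s: 23.15
ee_pos: [0.5219, 0.0291, 0.1269]
tcp_rot: [0.683, 0.73, -0.01, -0.02]
contact_force: [0.1, 0.0, -0.4]
grip_width: 0.5
pos [0.5219 0.0291 0.1269] jawyaw 0.068 tilt [-0.043  0.012 -0.999] grip 0.5 F [ 0.1  0.  -0.4] q6 1.55 t 23.15
time_s: 23.95
ee_pos: [0.6314, 0.0367, 0.1211]
tcp_rot: [0.684, 0.729, -0.008, -0.017]
contact_force: [-0.5, 0.1, 0.4]
grip_width: 0.496
pos [0.6314 0.0367 0.1211] jawyaw 0.063 tilt [-0.035  0.012 -0.999] grip 0.496 F [-0.5  0.1  0.4] q6 1.56 t 23.95
tool delta mm [  2.4 -28.1  62.1]
spin -0.004
```

```bash
python3 -m crank '[[50,2,-28,0,0],[50,0,0,0,0],[50,0,0,20,0],[50,0,0,25,0],[50,0,0,0,0],[50,0,0,0,0]]';python3 go.py .601 .038 .009 .067
python3 - <<'E'
from h import *
from plant import manip
c=manip.capture("wrist");np.savez("w4.npz",**c);cv2.imwrite("pics/w4.png",c["image"][:,:,::-1])
for X in((.601,.038,.02),(.5965,.1102,.011),(.606,-.035,.011)):print(X,proj(c,X))
E
```

```text
time_s: 24.55
ee_pos: [0.6019, 0.0375, 0.0773]
tcp_rot: [0.685, 0.729, -0.007, -0.016]
contact_force: [0.1, 0.8, 0.9]
grip_width: 0.501
pos [0.6019 0.0375 0.0773] jawyaw 0.062 tilt [-0.032  0.012 -0.999] grip 0.501 F [0.1 0.8 0.9] q6 1.56 t 24.55
tool delta mm [-0.5  1.3 68.3]
spin -0.005
(0.601, 0.038, 0.02) [284.6 232.5]
(0.5965, 0.1102, 0.011) [285.  116.1]
(0.606, -0.035, 0.011) [285.5 320.8]
```

View pics/w4.png

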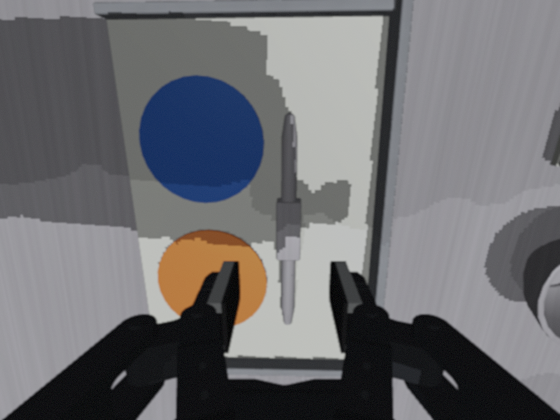

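```bash
python3 -c "
from h import *
c=load('w4');print(at(c,202,139,.008),at(c,212,279,.008),at(c,289,230,.02))
c=load('w2');print(at(c,307.5,202,.008),at(c,206,219,.008))"
python3 -m crank '[[50,0,3,10,0],[50,0,0,25,0],[50,0,0,20,0],[50,0,0,0,0],[50,0,0,0,0]]';python3 go.py .603 .039 .009 .067
```

```text
[0.5447 0.0929 0.008 ] [ 0.5508 -0.0064  0.008 ] [0.6037 0.04   0.02  ]
[0.5429 0.0916 0.008 ] [ 0.5491 -0.0077  0.008 ]
time_s: 25.1
ee_pos: [0.6071, 0.0386, 0.0237]
tcp_rot: [0.685, 0.728, -0.004, -0.014]
contact_force: [0.2, 0.5, -0.3]
grip_width: 0.496
pos [0.6071 0.0386 0.0237] jawyaw 0.062 tilt [-0.026  0.013 -1.   ] grip 0.496 F [ 0.2  0.5 -0.3] q6 1.57 t 25.1
tool delta mm [ 0.4 -3.7 14.8]
spin -0.005
```

```bash
python3 -m crank '[[50,0,-4,5,0],[50,0,0,6,0],[50,0,0,3,0],[50,0,0,0,0]]';python3 go.py .603 .039 .010 .067;python3 -m crank '[[0,0,0,0,0],[0,0,0,0,0],[0,0,0,0,0],[0,0,0,0,0],[0,0,0,0,0],[0,0,0,0,0]]' 50;python3 go.py
```

```text
time_s: 25.5
ee_pos: [0.6042, 0.0386, 0.0114]
tcp_rot: [0.685, 0.728, -0.003, -0.013]
contact_force: [-1.0, -0.4, 0.7]
grip_width: 0.501
pos [0.6042 0.0386 0.0114] jawyaw 0.062 tilt [-0.022  0.013 -1.   ] grip 0.501 F [-1.  -0.4  0.7] q6 1.57 t 25.5
tool delta mm [ 0.4 -1.1  1.5]
spin -0.005
time_s: 26.1
ee_pos: [0.6045, 0.0386, 0.012]
tcp_rot: [0.685, 0.728, -0.003, -0.012]
contact_force: [-0.1, 0.1, -1.2]
grip_width: 0.166
pos [0.6045 0.0386 0.012 ] jawyaw 0.062 tilt [-0.022  0.013 -1.   ] grip 0.166 F [-0.1  0.1 -1.2] q6 1.57 t 26.1
```

```bash
python3 -m crank '[[0,0,0,-15,0],[0,0,0,-30,0],[0,0,0,-40,0],[0,0,0,-40,0],[0,0,0,0,0],[0,0,0,0,0]]';python3 go.py .45 .343 .13 1.51
```

```text
time_s: 26.7
ee_pos: [0.6059, 0.0368, 0.1399]
tcp_rot: [0.685, 0.728, -0.004, -0.014]
contact_force: [-0.2, 0.5, -2.3]
grip_width: 0.166
pos [0.6059 0.0368 0.1399] jawyaw 0.062 tilt [-0.025  0.013 -1.   ] grip 0.166 F [-0.2  0.5 -2.3] q6 1.56 t 26.7
tool delta mm [ 315.  -136.4   17.7]
spin -1.448
```

```bash
python3 -m crank '[[0,20,-9,0,0],[0,40,-17,0,0],[0,40,-17,0,0],[0,40,-17,0,0],[0,40,-17,0,0],[0,40,-17,0,0],[0,40,-17,0,0],[0,30,-13,0,0]]';python3 -m crank '[[0,0,0,0,-0.14],[0,0,0,0,-0.14],[0,0,0,0,-0.14],[0,0,0,0,-0.14],[0,0,0,0,-0.14],[0,0,0,0,-0.14],[0,0,0,0,-0.14],[0,0,0,0,-0.14]]';python3 go.py .45 .343 .13 1.51
python3 - <<'E'
from h import *
from plant import manip
c=manip.capture("wrist");np.savez("w5.npz",**c);cv2.imwrite("pics/w5.png",c["image"][:,:,::-1])
E
```

```text
time_s: 27.5
ee_pos: [0.4578, 0.3234, 0.138]
tcp_rot: [0.688, 0.726, -0.009, -0.015]
contact_force: [0.8, 0.6, -1.4]
grip_width: 0.173
time_s: 28.3
ee_pos: [0.4501, 0.3258, 0.1275]
tcp_rot: [0.174, 0.985, -0.004, -0.023]
contact_force: [0.0, -0.9, -2.2]
grip_width: 0.168
pos [0.4501 0.3258 0.1275] jawyaw 1.222 tilt [-0.046  0.001 -0.999] grip 0.168 F [ 0.  -0.9 -2.2] q6 0.96 t 28.3
tool delta mm [ 6.1 16.1 -2.5]
spin -0.288
```

View pics/w5.png

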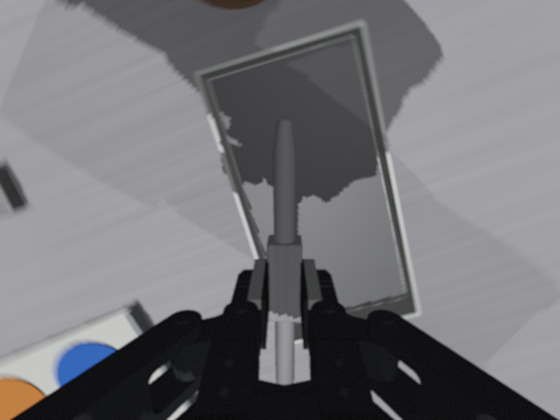

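```bash
python3 - <<'E'
from h import *
c=load('w5')
for p in((199,75),(365,24),(418,312),(258,258)): print(at(c,*p,.028))
E
```

```text
[0.3343 0.3043 0.028 ]
[0.3434 0.4206 0.028 ]
[0.5661 0.4014 0.028 ]
[0.4757 0.2932 0.028 ]
```

```bash
python3 -m crank '[[0,6,18,0,-0.14],[0,0,0,0,-0.13],[0,0,0,0,0],[0,0,0,20,0],[0,0,0,30,0],[0,0,0,0,0],[0,0,0,0,0]]';python3 go.py .452 .347 .012 1.49
```

```text
time_s: 29.05
ee_pos: [0.4461, 0.3434, 0.0724]
tcp_rot: [0.048, 0.999, -0.003, -0.025]
contact_force: [1.0, 0.3, -0.1]
grip_width: 0.172
pos [0.4461 0.3434 0.0724] jawyaw 1.474 tilt [-0.051 -0.003 -0.999] grip 0.172 F [ 1.   0.3 -0.1] q6 0.74 t 29.05
tool delta mm [-8.6  4.6 60. ]
spin -0.016
```

```bash
python3 -m crank '[[0,-7,5,15,-0.02],[0,0,0,20,0],[0,0,0,5,0],[0,0,0,0,0],[0,0,0,0,0]]';python3 go.py .452 .347 .010 1.49
```

```text
time_s: 29.55
ee_pos: [0.455, 0.3496, 0.033]
tcp_rot: [0.04, 0.999, -0.001, -0.023]
contact_force: [-0.4, -0.3, -1.4]
grip_width: 0.168
pos [0.455  0.3496 0.033 ] jawyaw 1.491 tilt [-0.047  0.    -0.999] grip 0.168 F [-0.4 -0.3 -1.4] q6 0.72 t 29.55
tool delta mm [ 1.7 -2.7 23.1]
spin 0.001
```

```bash
python3 -m crank '[[0,2,-3,8,0],[0,0,0,6,0],[0,0,0,4,0],[0,0,0,0,0]]';python3 go.py .452 .347 .010; python3 -m crank '[[0,0,0,2,0],[0,0,0,2,0],[0,0,0,0,0]]';python3 go.py .452 .347 .010
```

```text
time_s: 29.95
ee_pos: [0.4526, 0.3471, 0.0152]
tcp_rot: [0.04, 0.999, -0.0, -0.022]
contact_force: [-0.1, 0.5, -0.7]
grip_width: 0.168
pos [0.4526 0.3471 0.0152] jawyaw 1.491 tilt [-0.045  0.002 -0.999] grip 0.168 F [-0.1  0.5 -0.7] q6 0.72 t 29.95
tool delta mm [ 0.3 -0.1  5.3]
time_s: 30.25
ee_pos: [0.4525, 0.3472, 0.0111]
tcp_rot: [0.04, 0.999, 0.0, -0.022]
contact_force: [0.6, 1.0, -1.2]
grip_width: 0.165
pos [0.4525 0.3472 0.0111] jawyaw 1.491 tilt [-0.044  0.002 -0.999] grip 0.165 F [ 0.6  1.  -1.2] q6 0.72 t 30.25
tool delta mm [ 0.4 -0.3  1.2]
```

Now I'll release it, go up slowly, and look.

```bash
python3 -m crank '[[0,0,0,1,0],[40,0,0,0,0],[40,0,0,0,0],[45,0,0,0,0],[45,0,0,-20,0],[45,0,0,-40,0],[45,0,0,-45,0],[45,0,0,-45,0]]'; python3 -m crank '[[60,0,0,0,0],[100,0,0,0,0]]'; python3 go.py .444 -.34 .18 1.464
python3 - <<'E'
from h import *
from plant import manip
c=manip.capture("wrist");s=manip.capture("scene");np.savez("s6.npz",**s);np.savez("w6.npz",**c)
a=cv2.resize(c["image"],(400,300));b=cv2.resize(s["image"][80:200,260:420],(400,300))
cv2.imwrite("pics/c6.png",np.hstack([a,b])[:,:,::-1])
E
```

```text
time_s: 31.05
ee_pos: [0.4562, 0.3448, 0.1593]
tcp_rot: [0.04, 0.999, -0.003, -0.026]
contact_force: [1.8, 0.4, 0.3]
grip_width: 0.45
time_s: 31.25
ee_pos: [0.4588, 0.3465, 0.1659]
tcp_rot: [0.04, 0.999, -0.0, -0.022]
contact_force: [-0.4, -0.2, -0.8]
grip_width: 0.752
pos [0.4588 0.3465 0.1659] jawyaw 1.491 tilt [-0.045  0.001 -0.999] grip 0.752 F [-0.4 -0.2 -0.8] q6 0.71 t 31.25
tool delta mm [ -39.3 -685.6  -14.4]
spin 0.027
```

View pics/c6.png

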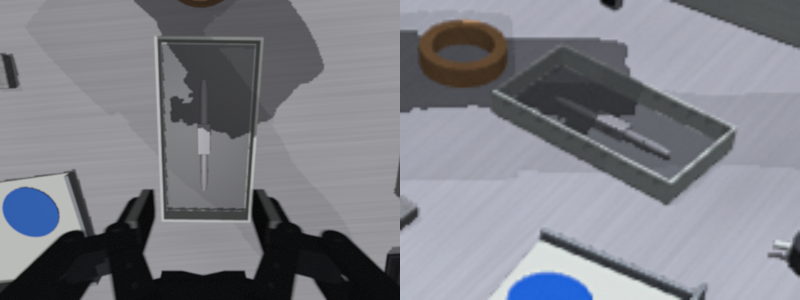

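The dilator lies flat on the pan's floor, well inside the walls, in both views. Now back to the mat.

```bash
python3 -m crank '[[100,3,-45,0,0],[100,3,-45,0,0],[100,3,-45,0,0],[100,3,-45,0,0],[100,3,-45,0,0],[100,3,-45,0,0],[100,3,-45,0,0]]' ; python3 go.py .38 -.34 .18 1.464; python3 -m crank '[[100,3,-45,0,0],[100,3,-45,0,0],[100,3,-45,0,0],[100,3,-45,0,0],[100,3,-45,0,0],[100,0,-45,0,0],[100,0,0,0,0],[100,0,0,0,0]]' ; python3 go.py .444 -.34 .15 1.464
```

```text
time_s: 32.05
ee_pos: [0.4063, 0.0269, 0.1585]
tcp_rot: [0.036, 0.999, -0.003, -0.029]
contact_force: [1.5, -0.2, -0.4]
grip_width: 1.002
pos [0.4063 0.0269 0.1585] jawyaw 1.5 tilt [-0.057 -0.003 -0.998] grip 1.002 F [ 1.5 -0.2 -0.4] q6 0.14 t 32.05
tool delta mm [   1.3 -368.   -18.8]
spin 0.036
time_s: 32.85
ee_pos: [0.3618, -0.2546, 0.1533]
tcp_rot: [0.039, 0.999, -0.001, -0.035]
contact_force: [-0.5, -0.0, 0.1]
grip_width: 1.002
pos [ 0.3618 -0.2546  0.1533] jawyaw 1.494 tilt [-0.069  0.002 -0.998] grip 1.002 F [-0.5 -0.   0.1] q6 -0.51 t 32.85
tool delta mm [-88.6 -78.8  -2.6]
spin 0.03
```

```bash
python3 -m crank '[[100,-13,-13,-3,0.03],[100,-13,-13,-1,0],[100,-13,-13,-1,0],[100,-13,-13,-1,0],[100,-13,-13,-1,0],[100,-13,-13,0,0],[100,-8,0,0,0],[100,0,0,0,0]]' ; python3 go.py .444 -.34 .15 1.464
python3 - <<'E'
from h import *
from plant import manip
c=manip.capture("top");np.savez("t7.npz",**c);w=manip.capture("wrist");np.savez("w7.npz",**w)
for X in((.444,-.34,.109),(.553,-.334,.103)): print(proj(w,X),proj(c,X))
a=cv2.resize(w["image"],(400,300));b=cv2.resize(c["image"][150:270,350:510],(400,300))
cv2.imwrite("pics/c7.png",np.hstack([a,b])[:,:,::-1])
E
```

```text
time_s: 33.65
ee_pos: [0.4422, -0.3334, 0.1488]
tcp_rot: [0.049, 0.998, 0.002, -0.039]
contact_force: [-0.1, 0.4, 0.8]
grip_width: 0.999
pos [ 0.4422 -0.3334  0.1488] jawyaw 1.472 tilt [-0.077  0.008 -0.997] grip 0.999 F [-0.1  0.4  0.8] q6 -0.52 t 33.65
tool delta mm [-2.3 -6.4 -1.4]
spin 0.008
[272.7 250.9] [415.7 227.6]
[298.3 394.1] [409.9 185.3]
```

View pics/c7.png

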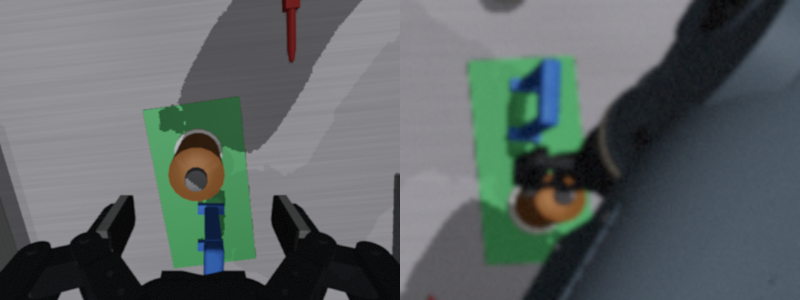

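```bash
python3 -m crank '[[100,0,-6,-30,0],[100,0,0,-50,0],[100,0,0,-50,0],[100,0,0,-50,0],[100,0,0,0,0],[100,0,0,0,0]]' ; python3 go.py; python3 -m crank '[[100,0,0,25,0],[100,0,0,25,0],[100,0,0,25,0],[100,0,0,25,0],[100,0,0,25,0],[100,0,0,25,0],[100,0,0,0,0],[100,0,0,0,0]]'; python3 go.py .444 -.34 .15 1.464
```

```text
time_s: 34.35
ee_pos: [0.4519, -0.3359, 0.3331]
tcp_rot: [0.048, 0.998, 0.002, -0.04]
contact_force: [-0.5, -0.9, -0.7]
grip_width: 1.001
pos [ 0.4519 -0.3359  0.3331] jawyaw 1.474 tilt [-0.079  0.009 -0.997] grip 1.001 F [-0.5 -0.9 -0.7] q6 -0.52 t 34.35
time_s: 35.15
ee_pos: [0.4328, -0.3277, 0.1727]
tcp_rot: [0.047, 0.998, 0.005, -0.044]
contact_force: [-0.2, 0.4, 0.5]
grip_width: 0.997
pos [ 0.4328 -0.3277  0.1727] jawyaw 1.476 tilt [-0.086  0.014 -0.996] grip 0.997 F [-0.2  0.4  0.5] q6 -0.53 t 35.15
tool delta mm [-14.2 -11.3  21.5]
spin 0.012
```

```bash
python3 -m crank '[[100,-8,-11,0,0.01],[100,0,0,0,0],[100,0,0,20,0],[100,0,0,20,0],[100,0,0,20,0],[100,0,0,0,0],[100,0,0,0,0]]' ; python3 go.py .442 -.34 .049 1.464
```

```text
time_s: 35.85
ee_pos: [0.4363, -0.3385, 0.1179]
tcp_rot: [0.052, 0.998, 0.003, -0.04]
contact_force: [0.9, 1.1, 0.8]
grip_width: 0.998
pos [ 0.4363 -0.3385  0.1179] jawyaw 1.467 tilt [-0.08   0.01  -0.997] grip 0.998 F [0.9 1.1 0.8] q6 -0.53 t 35.85
tool delta mm [-11.4  -1.   68.2]
spin 0.003
```

```bash
python3 -m crank '[[100,-11,-1,0,0],[100,0,0,0,0],[100,0,0,15,0],[100,0,0,20,0],[100,0,0,15,0],[100,0,0,0,0],[100,0,0,0,0]]' ; python3 go.py .442 -.34 .049 1.464
```

```text
time_s: 36.55
ee_pos: [0.4458, -0.3419, 0.0748]
tcp_rot: [0.051, 0.998, 0.0, -0.036]
contact_force: [-1.2, -0.4, 0.4]
grip_width: 1.001
pos [ 0.4458 -0.3419  0.0748] jawyaw 1.468 tilt [-0.072  0.004 -0.997] grip 1.001 F [-1.2 -0.4  0.4] q6 -0.53 t 36.55
tool delta mm [ 2.1  1.6 26.1]
spin 0.004
```

```bash
python3 -m crank '[[100,1,1,8,0],[100,0,0,8,0],[100,0,0,7,0],[100,0,0,0,0]]' ; python3 go.py .442 -.34 .050 1.464
```

```text
time_s: 36.95
ee_pos: [0.444, -0.3414, 0.0526]
tcp_rot: [0.051, 0.998, -0.001, -0.035]
contact_force: [-0.1, 0.5, 0.0]
grip_width: 1.0
pos [ 0.444  -0.3414  0.0526] jawyaw 1.469 tilt [-0.07   0.002 -0.998] grip 1.0 F [-0.1  0.5  0. ] q6 -0.53 t 36.95
tool delta mm [2.  1.2 2.8]
spin 0.005
```

```bash
python3 -m crank '[[100,2,1,1,0],[100,0,0,0,0],[40,0,0,0,0],[40,0,0,0,0],[40,0,0,0,0],[40,0,0,0,0],[40,0,0,0,0],[40,0,0,0,0]]' 45; python3 go.py ;python3 -m crank '[[40,0,0,-10,0],[40,0,0,-20,0],[40,0,0,-25,0],[40,0,0,-25,0],[40,0,0,-20,0],[40,0,0,0,0],[40,0,0,0,0]]'; python3 go.py .549 -.008 .14 1.464
```

```text
time_s: 37.75
ee_pos: [0.4422, -0.3402, 0.0522]
tcp_rot: [0.051, 0.998, -0.001, -0.035]
contact_force: [0.6, 0.2, -0.2]
grip_width: 0.595
pos [ 0.4422 -0.3402  0.0522] jawyaw 1.468 tilt [-0.069  0.002 -0.998] grip 0.595 F [ 0.6  0.2 -0.2] q6 -0.53 t 37.75
time_s: 38.45
ee_pos: [0.4485, -0.3397, 0.1575]
tcp_rot: [0.051, 0.998, -0.0, -0.035]
contact_force: [-1.1, -0.2, -4.1]
grip_width: 0.591
pos [ 0.4485 -0.3397  0.1575] jawyaw 1.468 tilt [-0.071  0.003 -0.997] grip 0.591 F [-1.1 -0.2 -4.1] q6 -0.52 t 38.45
tool delta mm [-67.1 340.3  11.2]
spin 0.004
```

```bash
python3 -m crank '[[40,4,15,-5,0],[40,4,28,0,0],[40,4,35,0,0],[40,0,35,0,0],[40,-10,35,0,0],[40,-12,35,0,0],[40,-12,35,0,0],[40,-12,30,0,0]]'; python3 go.py .549 -.008 .14 1.464
```

```text
time_s: 39.25
ee_pos: [0.5021, -0.086, 0.1524]
tcp_rot: [0.054, 0.998, 0.001, -0.041]
contact_force: [0.2, -0.6, -2.8]
grip_width: 0.596
pos [ 0.5021 -0.086   0.1524] jawyaw 1.462 tilt [-0.081  0.007 -0.997] grip 0.596 F [ 0.2 -0.6 -2.8] q6 -0.06 t 39.25
tool delta mm [-39.   82.6   9.1]
spin -0.002
```

```bash
python3 -m crank '[[40,-15,28,0,0],[40,-12,25,0,0],[40,-8,10,0,0],[40,0,0,0,0],[40,0,0,0,0]]'; python3 go.py .547 -.008 .11 1.464
```

```text
time_s: 39.75
ee_pos: [0.5415, -0.0191, 0.1452]
tcp_rot: [0.051, 0.998, 0.002, -0.044]
contact_force: [0.7, 0.2, -2.2]
grip_width: 0.597
pos [ 0.5415 -0.0191  0.1452] jawyaw 1.468 tilt [-0.088  0.008 -0.996] grip 0.597 F [ 0.7  0.2 -2.2] q6 0.06 t 39.75
tool delta mm [-7.4 11.6 34.7]
spin 0.004
```

```bash
python3 -m crank '[[40,-7,11,0,0],[40,0,0,0,0],[40,0,0,15,0],[40,0,0,20,0],[40,0,0,15,0],[40,0,0,0,0],[40,0,0,0,0]]'; python3 go.py .547 -.008 .057 1.464
```

```text
time_s: 40.45
ee_pos: [0.5445, -0.0115, 0.0942]
tcp_rot: [0.054, 0.998, 0.001, -0.044]
contact_force: [0.4, -0.3, -1.7]
grip_width: 0.596
pos [ 0.5445 -0.0115  0.0942] jawyaw 1.463 tilt [-0.087  0.007 -0.996] grip 0.596 F [ 0.4 -0.3 -1.7] q6 0.08 t 40.45
tool delta mm [-5.4  3.8 36.9]
spin -0.001
```

```bash
python3 -m crank '[[40,-5,4,0,0],[40,0,0,10,0],[40,0,0,12,0],[40,0,0,6,0],[40,0,0,0,0],[40,0,0,0,0]]'; python3 go.py .547 -.008 .057 1.464
```

```text
time_s: 41.05
ee_pos: [0.5488, -0.0078, 0.0651]
tcp_rot: [0.054, 0.998, 0.001, -0.043]
contact_force: [-0.7, -0.3, -3.0]
grip_width: 0.594
pos [ 0.5488 -0.0078  0.0651] jawyaw 1.462 tilt [-0.085  0.007 -0.996] grip 0.594 F [-0.7 -0.3 -3. ] q6 0.09 t 41.05
tool delta mm [ 1.1 -0.4  8.2]
spin -0.002
```

Taking a close look before touching down.

```bash
python3 -m crank '[[40,1,0,3,0],[40,0,0,0,0],[40,0,0,0,0]]'; python3 go.py .547 -.008 .057; python3 - <<'E'
from h import *
from plant import manip
s=manip.capture("scene");np.savez("s8.npz",**s);crop(s,255,155,355,255,5,"s8.png")
E
```

```text
time_s: 41.35
ee_pos: [0.5476, -0.0077, 0.0624]
tcp_rot: [0.054, 0.998, 0.001, -0.042]
contact_force: [0.4, 0.2, -2.9]
grip_width: 0.593
pos [ 0.5476 -0.0077  0.0624] jawyaw 1.462 tilt [-0.085  0.007 -0.996] grip 0.593 F [ 0.4  0.2 -2.9] q6 0.09 t 41.35
tool delta mm [ 0.1 -0.3  5.4]
```

View pics/s8.png

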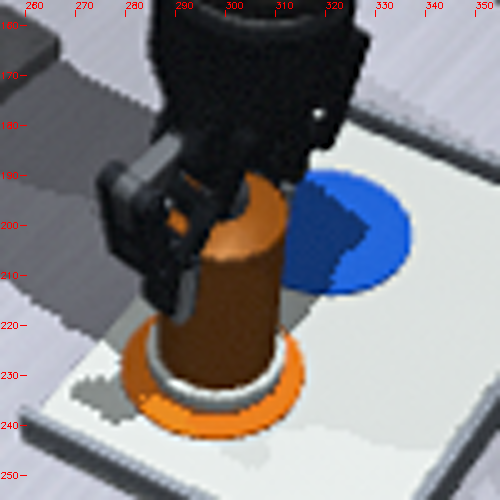

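```bash
python3 -m crank '[[40,0,0,3,0],[40,0,0,0,0],[40,0,0,0,0]]'; python3 go.py .547 -.008 .057; python3 -m crank '[[40,0,0,1.5,0],[40,0,0,0,0],[40,0,0,1,0],[40,0,0,0,0]]'; python3 go.py .547 -.008 .057
```

```text
time_s: 41.7
ee_pos: [0.5476, -0.0077, 0.0594]
tcp_rot: [0.054, 0.998, 0.001, -0.042]
contact_force: [0.3, -0.3, -3.6]
grip_width: 0.597
pos [ 0.5476 -0.0077  0.0594] jawyaw 1.462 tilt [-0.084  0.007 -0.996] grip 0.597 F [ 0.3 -0.3 -3.6] q6 0.09 t 41.7
tool delta mm [ 0.3 -0.4  2.5]
time_s: 42.1
ee_pos: [0.5476, -0.0076, 0.0578]
tcp_rot: [0.054, 0.998, 0.001, -0.042]
contact_force: [0.2, 0.7, -3.2]
grip_width: 0.595
pos [ 0.5476 -0.0076  0.0578] jawyaw 1.462 tilt [-0.083  0.007 -0.997] grip 0.595 F [ 0.2  0.7 -3.2] q6 0.09 t 42.1
tool delta mm [ 0.5 -0.4  0.8]
```

```bash
python3 -m crank '[[40,0,0,1.5,0],[40,0,0,0,0],[40,0,0,2,0],[40,0,0,0,0]]'; python3 go.py .547 -.008 .057; python3 -m crank '[[40,0,0,2,0],[40,0,0,0,0]]'; python3 go.py
```

```text
time_s: 42.5
ee_pos: [0.5482, -0.0075, 0.0578]
tcp_rot: [0.054, 0.998, 0.002, -0.04]
contact_force: [0.7, 0.2, -3.4]
grip_width: 0.591
pos [ 0.5482 -0.0075  0.0578] jawyaw 1.462 tilt [-0.079  0.007 -0.997] grip 0.591 F [ 0.7  0.2 -3.4] q6 0.09 t 42.5
tool delta mm [ 1.  -0.6  0.9]
time_s: 42.7
ee_pos: [0.5486, -0.0072, 0.0575]
tcp_rot: [0.054, 0.998, 0.002, -0.039]
contact_force: [0.3, -0.8, -3.1]
grip_width: 0.592
pos [ 0.5486 -0.0072  0.0575] jawyaw 1.462 tilt [-0.077  0.008 -0.997] grip 0.592 F [ 0.3 -0.8 -3.1] q6 0.09 t 42.7
```

```bash
python3 -m crank '[[64,0,0,0,0],[64,0,0,0,0],[80,0,0,0,0],[100,0,0,0,0],[100,0,0,0,0]]'; python3 -m crank '[[100,0,0,-10,0],[100,0,0,-20,0],[100,0,0,-30,0],[100,0,0,-40,0],[100,0,0,-30,0],[100,0,0,0,0],[100,0,0,0,0]]';python3 go.py .552 -.334 .17 1.464
```

```text
time_s: 43.2
ee_pos: [0.5487, -0.0072, 0.0566]
tcp_rot: [0.054, 0.998, 0.002, -0.039]
contact_force: [0.5, 0.0, -0.1]
grip_width: 0.998
time_s: 43.9
ee_pos: [0.5585, -0.0083, 0.1945]
tcp_rot: [0.054, 0.998, 0.002, -0.039]
contact_force: [-0.5, -0.5, -0.2]
grip_width: 1.001
pos [ 0.5585 -0.0083  0.1945] jawyaw 1.462 tilt [-0.077  0.008 -0.997] grip 1.001 F [-0.5 -0.5 -0.2] q6 0.09 t 43.9
tool delta mm [ -30.7 -324.5   22.4]
spin -0.002
```

```bash
python3 -m crank '[[100,-5,-40,0,0],[100,-5,-40,0,0],[100,-5,-40,0,0],[100,-5,-40,0,0],[100,-5,-40,0,0],[100,-5,-40,0,0],[100,-3,-30,0,0],[100,0,0,0,0]]'; python3 -m crank '[[100,0,0,0,0],[100,0,0,0,0]]'; python3 go.py .552 -.334 .14 1.475
```

```text
time_s: 44.7
ee_pos: [0.5591, -0.2887, 0.1861]
tcp_rot: [0.052, 0.998, 0.003, -0.043]
contact_force: [1.3, 0.3, -0.8]
grip_width: 1.003
time_s: 44.9
ee_pos: [0.5584, -0.2884, 0.1846]
tcp_rot: [0.053, 0.998, 0.004, -0.044]
contact_force: [-0.1, -0.1, 1.2]
grip_width: 1.0
pos [ 0.5584 -0.2884  0.1846] jawyaw 1.465 tilt [-0.087  0.012 -0.996] grip 1.0 F [-0.1 -0.1  1.2] q6 -0.36 t 44.9
tool delta mm [ -2.4 -46.1  44.4]
spin -0.01
```

```bash
python3 -m crank '[[100,-2,-40,0,0],[100,0,-6,0,-0.01],[100,0,0,0,0],[100,0,0,15,0],[100,0,0,20,0],[100,0,0,0,0],[100,0,0,0,0]]'; python3 go.py .552 -.334 .076 1.475
```

```text
time_s: 45.6
ee_pos: [0.5543, -0.3267, 0.1498]
tcp_rot: [0.044, 0.998, 0.005, -0.044]
contact_force: [-0.1, 0.5, 0.9]
grip_width: 1.001
pos [ 0.5543 -0.3267  0.1498] jawyaw 1.483 tilt [-0.087  0.013 -0.996] grip 1.001 F [-0.1  0.5  0.9] q6 -0.43 t 45.6
tool delta mm [-4.8 -7.9 73.6]
spin 0.008
```

```bash
python3 -m crank '[[100,-5,-8,0,0],[100,0,0,0,0],[100,0,0,15,0],[100,0,0,20,0],[100,0,0,15,0],[100,0,0,0,0],[100,0,0,0,0]]'; python3 go.py .552 -.334 .076 1.475
```

```text
time_s: 46.3
ee_pos: [0.5574, -0.3317, 0.1052]
tcp_rot: [0.042, 0.998, 0.003, -0.04]
contact_force: [0.4, 0.1, 0.6]
grip_width: 1.003
pos [ 0.5574 -0.3317  0.1052] jawyaw 1.486 tilt [-0.08   0.009 -0.997] grip 1.003 F [0.4 0.1 0.6] q6 -0.44 t 46.3
tool delta mm [ 2.8 -2.8 29.6]
spin 0.011
```

```bash
python3 -m crank '[[100,2,-3,10,0.01],[100,0,0,12,0],[100,0,0,6,0],[100,0,0,0,0],[100,0,0,0,0]]'; python3 go.py .552 -.334 .076 1.475
```

```text
time_s: 46.8
ee_pos: [0.5534, -0.3347, 0.0773]
tcp_rot: [0.048, 0.998, 0.002, -0.039]
contact_force: [-0.4, -0.3, 0.3]
grip_width: 1.001
pos [ 0.5534 -0.3347  0.0773] jawyaw 1.475 tilt [-0.078  0.008 -0.997] grip 1.001 F [-0.4 -0.3  0.3] q6 -0.43 t 46.8
tool delta mm [1.4 0.5 1.4]
spin 0.0
```

```bash
python3 -m crank '[[0,0,0,0,0],[0,0,0,0,0],[0,0,0,0,0],[0,0,0,0,0],[0,0,0,0,0],[0,0,0,0,0],[0,0,0,0,0],[0,0,0,0,0]]' 45; python3 go.py; python3 -m crank '[[0,0,0,-15,0],[0,0,0,-25,0],[0,0,0,-30,0],[0,0,0,-25,0],[0,0,0,0,0],[0,0,0,0,0]]'; python3 go.py .543 .091 .18 1.464
python3 - <<'E'
from h import *
from plant import manip
s=manip.capture("scene");np.savez("s9.npz",**s);t=manip.capture("top");np.savez("t9.npz",**t)
a=cv2.resize(s["image"][150:400,90:370],(448,400));b=cv2.resize(t["image"][140:240,210:310],(352,400-48))
b=cv2.copyMakeBorder(b,0,48,0,0,cv2.BORDER_CONSTANT);cv2.imwrite("pics/c9.png",np.hstack([a,b])[:,:,::-1])
E
```

```text
time_s: 47.6
ee_pos: [0.554, -0.3349, 0.0783]
tcp_rot: [0.048, 0.998, 0.002, -0.039]
contact_force: [-0.5, 0.2, -0.5]
grip_width: 0.227
pos [ 0.554  -0.3349  0.0783] jawyaw 1.476 tilt [-0.077  0.008 -0.997] grip 0.227 F [-0.5  0.2 -0.5] q6 -0.43 t 47.6
time_s: 48.2
ee_pos: [0.5603, -0.335, 0.1742]
tcp_rot: [0.048, 0.998, 0.003, -0.04]
contact_force: [0.7, 0.4, -2.8]
grip_width: 0.224
pos [ 0.5603 -0.335   0.1742] jawyaw 1.475 tilt [-0.08   0.01  -0.997] grip 0.224 F [ 0.7  0.4 -2.8] q6 -0.43 t 48.2
tool delta mm [ 5.800e+01  4.224e+02 -3.000e-01]
spin 0.011
```

View pics/c9.png

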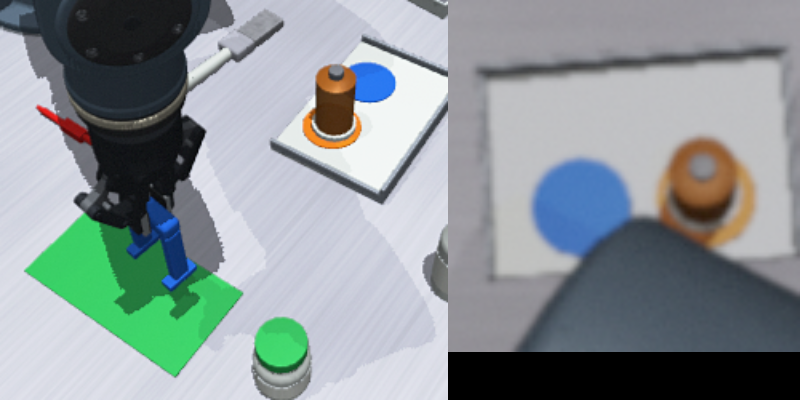

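```bash
python3 -m crank '[[0,0,0,-30,0],[0,4,15,-30,0],[0,5,30,0,0],[0,6,38,0,0],[0,6,38,0,0],[0,6,38,0,0],[0,6,38,0,0],[0,6,38,0,0]]'; python3 go.py .545 .09 .20 1.464
```

```text
time_s: 49.1
ee_pos: [0.544, -0.0932, 0.2293]
tcp_rot: [0.051, 0.998, 0.006, -0.048]
contact_force: [0.6, -0.4, -1.4]
grip_width: 0.226
pos [ 0.544  -0.0932  0.2293] jawyaw 1.468 tilt [-0.095  0.016 -0.995] grip 0.226 F [ 0.6 -0.4 -1.4] q6 -0.07 t 49.1
tool delta mm [ 14.8 182.1  32. ]
spin 0.004
```

```bash
python3 -m crank '[[0,4,38,0,0],[0,4,38,0,0],[0,3,38,0,0],[0,0,25,0,0],[0,0,10,0,0],[0,0,0,0,0],[0,0,0,0,0]]'; python3 go.py .545 .09 .14 1.464
```

```text
time_s: 49.8
ee_pos: [0.5436, 0.0654, 0.2249]
tcp_rot: [0.049, 0.997, 0.005, -0.053]
contact_force: [0.3, 0.3, -2.2]
grip_width: 0.224
pos [0.5436 0.0654 0.2249] jawyaw 1.472 tilt [-0.105  0.015 -0.994] grip 0.224 F [ 0.3  0.3 -2.2] q6 0.2 t 49.8
tool delta mm [-8.  24.2 84.7]
spin 0.008
```

```bash
python3 -m crank '[[0,-8,24,0,0],[0,0,3,0,0],[0,0,0,15,0],[0,0,0,25,0],[0,0,0,25,0],[0,0,0,15,0],[0,0,0,0,0],[0,0,0,0,0]]'; python3 go.py .545 .09 .083 1.464
```

```text
time_s: 50.6
ee_pos: [0.5459, 0.0823, 0.1415]
tcp_rot: [0.054, 0.997, 0.004, -0.053]
contact_force: [-0.4, -0.1, -0.9]
grip_width: 0.223
pos [0.5459 0.0823 0.1415] jawyaw 1.461 tilt [-0.105  0.014 -0.994] grip 0.223 F [-0.4 -0.1 -0.9] q6 0.24 t 50.6
tool delta mm [-4.5  7.4 58.4]
spin -0.003
```

```bash
python3 -m crank '[[0,-4,8,0,0],[0,0,0,15,0],[0,0,0,20,0],[0,0,0,8,0],[0,0,0,0,0],[0,0,0,0,0]]'; python3 go.py .545 .09 .083 1.464
python3 - <<'E'
from h import *
from plant import manip
s=manip.capture("scene");np.savez("s10.npz",**s);crop(s,270,150,370,240,7,"s10.png")
E
```

```text
time_s: 51.2
ee_pos: [0.5513, 0.0914, 0.1026]
tcp_rot: [0.055, 0.997, 0.005, -0.049]
contact_force: [-0.1, 0.2, -1.1]
grip_width: 0.221
pos [0.5513 0.0914 0.1026] jawyaw 1.46 tilt [-0.097  0.016 -0.995] grip 0.221 F [-0.1  0.2 -1.1] q6 0.26 t 51.2
tool delta mm [ 4.1 -2.1 20.1]
spin -0.004
```

View pics/s10.png

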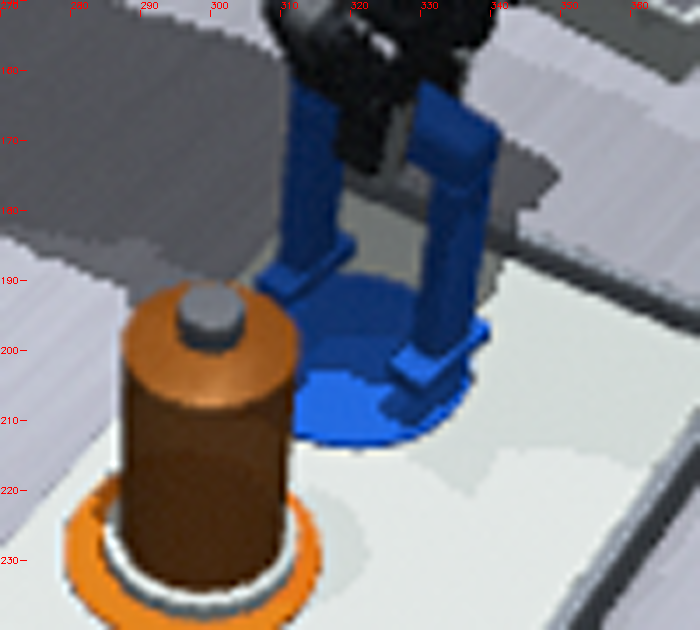

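```bash
python3 - <<'E'
from h import *
s=load("s10")
for x,y in((372,302),(439,345),(305,260)):print(at(s,270+x/7-.4,150+y/7-.4,.031))
s=load("s0") if 0 else load("s9")
# reference: original placement
E
python3 go.py .545 .09 .083 1.464
```

```text
[0.5459 0.0952 0.031 ]
[0.5737 0.0914 0.031 ]
[0.5177 0.0986 0.031 ]
pos [0.5514 0.0913 0.1027] jawyaw 1.46 tilt [-0.097  0.016 -0.995] grip 0.226 F [ 0.3  0.1 -2.1] q6 0.26 t 51.25
tool delta mm [ 4.2 -2.1 20.2]
spin -0.004
```

```bash
python3 go.py .547 .0895 .083; python3 -m crank '[[0,2,-2,6,0],[0,0,0,6,0],[0,0,0,4,0],[0,0,0,0,0],[0,0,0,0,0]]'; python3 go.py .547 .0895 .083
```

```text
pos [0.5514 0.0913 0.1027] jawyaw 1.46 tilt [-0.097  0.016 -0.995] grip 0.226 F [ 0.3  0.1 -2.1] q6 0.26 t 51.25
tool delta mm [ 2.2 -2.4 20. ]
time_s: 51.75
ee_pos: [0.5482, 0.0897, 0.0871]
tcp_rot: [0.055, 0.997, 0.005, -0.048]
contact_force: [-0.5, -0.5, -1.9]
grip_width: 0.224
pos [0.5482 0.0897 0.0871] jawyaw 1.46 tilt [-0.095  0.016 -0.995] grip 0.224 F [-0.5 -0.5 -1.9] q6 0.26 t 51.75
tool delta mm [ 0.8 -0.4  4.2]
```

```bash
python3 -m crank '[[0,0,0,2,0],[0,0,0,0,0],[0,0,0,2,0],[0,0,0,0,0]]'; python3 go.py; python3 -m crank '[[0,0,0,1.5,0],[0,0,0,0,0],[0,0,0,1.5,0],[0,0,0,0,0]]'; python3 go.py
```

```text
time_s: 52.15
ee_pos: [0.5483, 0.0901, 0.0839]
tcp_rot: [0.055, 0.997, 0.006, -0.047]
contact_force: [-0.9, -0.2, -0.2]
grip_width: 0.23
pos [0.5483 0.0901 0.0839] jawyaw 1.46 tilt [-0.093  0.016 -0.995] grip 0.23 F [-0.9 -0.2 -0.2] q6 0.26 t 52.15
time_s: 52.55
ee_pos: [0.5487, 0.0907, 0.0838]
tcp_rot: [0.055, 0.997, 0.006, -0.046]
contact_force: [-1.0, -0.6, -2.0]
grip_width: 0.225
pos [0.5487 0.0907 0.0838] jawyaw 1.46 tilt [-0.09   0.018 -0.996] grip 0.225 F [-1.  -0.6 -2. ] q6 0.26 t 52.55
```

In contact: the height has stopped falling. I'll release and retreat straight up.

```bash
python3 -m crank '[[35,0,0,0,0],[45,0,0,0,0],[55,0,0,0,0],[60,0,0,0,0],[60,0,0,0,0]]'; python3 -m crank '[[60,0,0,-10,0],[60,0,0,-25,0],[60,0,0,-35,0],[60,0,0,-45,0],[60,0,0,-40,0]]'; python3 -m crank '[[60,45,0,-10,0],[60,45,0,0,0],[60,45,0,0,0],[60,30,0,0,0],[60,0,0,0,0],[60,0,0,0,0]]'; python3 go.py
python3 - <<'E'
from h import *
from plant import manip
s=manip.capture("scene");t=manip.capture("top");w=manip.capture("wrist")
for n,c in(("sF",s),("tF",t),("wF",w)):np.savez(n+".npz",**c)
a=cv2.resize(s["image"][90:260,255:395],(400,486),interpolation=2);b=cv2.resize(w["image"],(400,300))
d=cv2.resize(t["image"][145:225,212:319],(400,299),interpolation=2)
cv2.imwrite("pics/F.png",np.hstack([cv2.copyMakeBorder(a,0,113,0,0,0),np.vstack([b,d])])[:,:,::-1])
E
```

```text
time_s: 53.05
ee_pos: [0.5487, 0.0908, 0.0832]
tcp_rot: [0.055, 0.997, 0.006, -0.046]
contact_force: [-0.2, -0.3, -1.0]
grip_width: 0.6
time_s: 53.55
ee_pos: [0.5598, 0.0875, 0.2403]
tcp_rot: [0.055, 0.997, 0.006, -0.05]
contact_force: [0.4, -0.4, -0.4]
grip_width: 0.597
time_s: 54.15
ee_pos: [0.3989, 0.1064, 0.2771]
tcp_rot: [0.055, 0.998, 0.008, -0.041]
contact_force: [1.1, -0.4, 0.2]
grip_width: 0.597
pos [0.3989 0.1064 0.2771] jawyaw 1.459 tilt [-0.08   0.02  -0.997] grip 0.597 F [ 1.1 -0.4  0.2] q6 0.34 t 54.15
```

View pics/F.png

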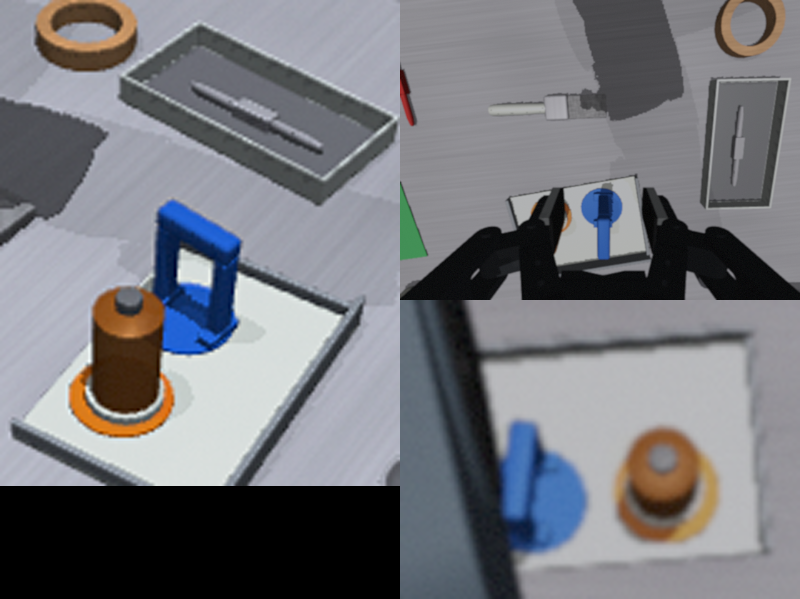

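```bash
python3 - <<'E'
from h import *
s=load("sF");t=load("tF")
crop(s,300,155,345,220,9,"a.png");crop(t,232,170,272,220,9,"b.png")
a=cv2.imread("pics/a.png");b=cv2.imread("pics/b.png")
b=cv2.copyMakeBorder(b,0,a.shape[0]-b.shape[0],0,0,0);cv2.imwrite("pics/G.png",np.hstack([a,b]));print(a.shape,b.shape)
E
```

```text
(585, 405, 3) (585, 360, 3)
```

```bash
python3 - <<'E'
from h import *
s0=load("scene0");t0=load("top0");s=load("sF");t=load("tF")
def m(c0,c,x0,y0,x1,y1,pad=9):
    k=8
    T=cv2.resize(c0["image"][y0:y1,x0:x1],None,fx=k,fy=k,interpolation=2);I=cv2.resize(c["image"][y0-pad:y1+pad,x0-pad:x1+pad],None,fx=k,fy=k,interpolation=2)
    r=cv2.matchTemplate(I,T,cv2.TM_CCOEFF_NORMED);_,v,_,l=cv2.minMaxLoc(r);return l[0]/k-pad,l[1]/k-pad,round(v,3)
S=m(s0,s,304,158,340,205);T=m(t0,t,240,177,252,207);print("bar",S,T)
print(tri((s,321.6+S[0],168.6+S[1]),(t,245.3+T[0],192.1+T[1])))
print(at(s,321.6+S[0],168.6+S[1],.108),at(t,245.3+T[0],192.1+T[1],.108))
S=m(s0,s,285,188,313,200);T=m(t0,t,273,178,293,199);print("cap",S,T)
print(tri((s,299.2+S[0],193+S[1]),(t,282.3+T[0],187+T[1])))
E
```

```text
bar (2.625, 0.5, 0.938) (-1.25, -1.5, 0.883)
(array([0.5446, 0.0906, 0.1041]), [[-0.9, 0.2], [-0.5, -0.6]])
[0.5479 0.0884 0.108 ] [0.5422 0.0889 0.108 ]
cap (0.5, 0.0, 0.954) (-0.25, 0.125, 0.921)
(array([ 0.5497, -0.0077,  0.1135]), [[-0.4, 0.1], [-0.2, -0.2]])
```

```bash
python3 go.py; python3 -c "
from plant import manip
print(manip.finish_job())"
```

```text
pos [0.3996 0.1063 0.2762] jawyaw 1.459 tilt [-0.081  0.02  -0.996] grip 0.607 F [0.2 0.1 0.1] q6 0.34 t 54.3
the job is handed in; nothing more can be done
None
```

I handed the job in at 54 s of the 128 s allowed. The interface gives no verdict. I set the vial holder and then the handle aside on the mat, laid the dilator in the pan, and returned the vial holder and then the handle to their pads.

**Last checks:**
- **Vial holder:** it stands upright, about 1 mm from the orange pad's centre. Its cap measured 113.5 mm high against 114 mm expected.
- **Handle:** it stands upright, about 2–3 mm from the blue pad's centre. Template matching gave its top at 104 mm against 108 mm expected, and the two views disagreed by about 6 mm in x, so that offset is only good to a few mm.
- **Dilator:** it lies flat on the pan's floor, clear of the walls. I checked this by eye only and did not measure it.
- **Arm:** it was clear of everything, with no contact force.

**Problems and gaps:**
- **Tool tilt:** the tool's tilt crept up to about 0.1 rad over the moves, and my attempts to level it only partly worked. It did not visibly upset any placing.
- **Touch-downs:** the force reading did not show them, so I judged contact by the tool's height no longer falling.
- **Last picture:** a final enlarged view was refused at the picture limit, so the last positions rest on image matching.
- **Trocar sleeve:** I never moved near it, but I did not measure it again at the end.

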